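Fetch the paste jar from behind the sauce bottles

TASK

The blue-lidded paste jar on the red storeroom shelf board is hemmed in by three sauce bottles. First stand all three bottles in the steel tray, then, while they wait there, stand the jar in the wooden order tray, and last put the bottles back upright, each wholly on the mark of its own colour. Do not tip over a bottle or the jar, and leave the orange-banded can where it is.

Things in the scene. Friction and masses are not known exactly. Their poses are not given: they have to be found in the camera images.
- yellow_mid (a point): Centre of the yellow bottle, half-way up: a dark round sauce bottle 160 mm tall with yellow cap and label (red band). Body 52 mm across up to 100 mm, tapering to the neck; the top 34 mm is a straight cap 28 mm across (grip it there, 60 to 80 mm above this point). Stands upright (z up), its foot 80 mm below this point. 0.2 to 0.45 kg.
- green_mid (a point): Centre of the green bottle, half-way up: a dark round sauce bottle 160 mm tall with green cap and label (red band). Body 52 mm across up to 100 mm, tapering to the neck; the top 34 mm is a straight cap 28 mm across (grip it there, 60 to 80 mm above this point). Stands upright (z up), its foot 80 mm below this point. 0.2 to 0.45 kg.
- white_mid (a point): Centre of the white bottle, half-way up: a dark round sauce bottle 160 mm tall with white cap and label (red band). Body 52 mm across up to 100 mm, tapering to the neck; the top 34 mm is a straight cap 28 mm across (grip it there, 60 to 80 mm above this point). Stands upright (z up), its foot 80 mm below this point. 0.2 to 0.45 kg.
- jar_mid (a point): Centre of the paste jar, half-way up: brown round jar with paper label and blue lid, 62 mm tall, body 52 mm and lid 54 mm across, straight enough to grip by body and lid. Stands upright (z up), foot 31 mm below this point. At the start it stands on the shelf board between the three bottles, about 14 mm of air to each, so that there is no room for a gripper. 0.15 to 0.3 kg.
- mark_yellow: Round flat yellow mark, 74 mm across, flush on the red shelf board (board top is 12 mm above the table). Origin at its centre on the board's top, z up. The home of the yellow bottle, which stands on it at the start. The three mark centres lie 66 mm from the jar's first place: on its left, its right and the robot's side; the robot-side mark is 93 mm from each of the others, these two 132 mm apart.
- mark_green: Round flat green mark, 74 mm across, flush on the red shelf board (board top is 12 mm above the table). Origin at its centre on the board's top, z up. The home of the green bottle, which stands on it at the start. The three mark centres lie 66 mm from the jar's first place: on its left, its right and the robot's side; the robot-side mark is 93 mm from each of the others, these two 132 mm apart.
- mark_white: Round flat white mark, 74 mm across, flush on the red shelf board (board top is 12 mm above the table). Origin at its centre on the board's top, z up. The home of the white bottle, which stands on it at the start. The three mark centres lie 66 mm from the jar's first place: on its left, its right and the robot's side; the robot-side mark is 93 mm from each of the others, these two 132 mm apart.
- steel_tray: Shallow stainless-steel tray, the side area, fixed on the table: 270 mm (its x) by 120 mm (its y) outside, walls 4 mm thick and 20 mm high, floor about 4 mm thick. Origin at the centre of its underside on the table. Room for the three bottles in a row along its x, e.g. at -85, 0 and +85 mm.
- order_tray: Brown wooden order tray, fixed on the table: 170 mm (its x) by 150 mm (its y) outside, walls 6 mm thick and 30 mm high, floor about 6 mm thick. Origin at the centre of its underside on the table. Empty at the start.
- can_mid (a point): Centre of a bystander, half-way up: steel food can with orange band and top, 44 mm across, 80 mm tall, standing on the shelf board at one front corner. A similar grey can (not listed) stands at the other front corner. Neither belongs to the job.

How it is judged:
On the way, in this order (a step that is already met when the one before it is completed fails the run):
1. all three bottles stand released in the steel tray (x of yellow_mid in the frame of steel_tray between -0.125 and 0.125 m and y of yellow_mid in the frame of steel_tray between -0.05 and 0.05 m and z of yellow_mid in the frame of steel_tray between 0.074 and 0.095 m and angle between each of yellow_mid, green_mid, white_mid's own z axis and vertical below 0.15 rad and linear speed of each of bottle_yellow, bottle_green, bottle_white below 0.03 m/s and contact force between the fingers and bottle_yellow below 0.2 N and x of green_mid in the frame of steel_tray between -0.125 and 0.125 m and y of green_mid in the frame of steel_tray between -0.05 and 0.05 m and z of green_mid in the frame of steel_tray between 0.074 and 0.095 m and contact force between the fingers and bottle_green below 0.2 N and x of white_mid in the frame of steel_tray between -0.125 and 0.125 m and y of white_mid in the frame of steel_tray between -0.05 and 0.05 m and z of white_mid in the frame of steel_tray between 0.074 and 0.095 m and contact force between the fingers and bottle_white below 0.2 N), for 0.2 s.
2. the jar stands released in the order tray while the three bottles wait in the steel tray (all of step 1 and x of jar_mid in the frame of order_tray between -0.06 and 0.06 m and y of jar_mid in the frame of order_tray between -0.05 and 0.05 m and z of jar_mid in the frame of order_tray between 0.026 and 0.045 m and angle between jar_mid's own z axis and vertical below 0.15 rad and linear speed of jar below 0.03 m/s and contact force between the fingers and jar below 0.2 N), for 0.2 s.
3. every bottle is back on the mark of its own colour (horizontal distance between yellow_mid and mark_yellow below 0.014 m and z of yellow_mid in the frame of mark_yellow between 0.073 and 0.087 m and angle between each of yellow_mid, green_mid, white_mid's own z axis and vertical below 0.15 rad and linear speed of each of bottle_yellow, bottle_green, bottle_white below 0.03 m/s and contact force between the fingers and bottle_yellow below 0.2 N and horizontal distance between green_mid and mark_green below 0.014 m and z of green_mid in the frame of mark_green between 0.073 and 0.087 m and contact force between the fingers and bottle_green below 0.2 N and horizontal distance between white_mid and mark_white below 0.014 m and z of white_mid in the frame of mark_white between 0.073 and 0.087 m and contact force between the fingers and bottle_white below 0.2 N), for 0.2 s.
At the end, for the whole second after the job is handed in: Each bottle stands upright (within 0.15 rad), released and at rest on the shelf board with its axis within 14 mm of the centre of the mark of its own colour; the jar stands upright, released and at rest on the floor of the wooden order tray (all of step 3 and x of jar_mid in the frame of order_tray between -0.06 and 0.06 m and y of jar_mid in the frame of order_tray between -0.05 and 0.05 m and z of jar_mid in the frame of order_tray between 0.026 and 0.045 m and angle between jar_mid's own z axis and vertical below 0.15 rad and linear speed of jar below 0.03 m/s and contact force between the fingers and jar below 0.2 N); the robot touches nothing.
It fails at once if a bottle or the jar is tipped by more than 0.6 rad (angle between any of yellow_mid, green_mid, white_mid, jar_mid's own z axis and vertical above 0.6 rad).
It fails at once if the orange-banded can is moved by more than 20 mm (distance of can_mid from where it was at the start of the episode above 0.02 m).
It also fails if it takes over 136 s, if anything falls off the work surface, if the arm or the gripper's body presses on something with over 40 N, if the wrist force passes 120 N, or if a joint passes its speed limit or range.

ROBOT

A 6-joint arm with a two-finger parallel gripper is mounted at the origin on the work surface. World frame = base frame: x ahead of the robot, y to its left, z up, the work surface at z = 0. Lengths are in m, angles in rad, forces in N, time in s.
With the tool pointing down it reaches from about 0.275 to 1 m from the base axis. Payload 8.4 kg.
Tool frame: the origin (TCP) lies midway between the tips of the shut fingers; the grasp point (between the pads) lies 19 mm behind it; y points along the fingers, z is the direction in which the jaws open and shut, and the axes are right-handed (so a half turn about y gives the same grasp; the last joint's range is limited). The gripper opens to 85 mm and grips with 20 to 120 N. Pads are 22 mm wide; open, the fingers measure 114 mm over their backs; the gripper's body (76 mm by 85 mm) begins 54 mm behind the grasp point. The pads swing forward as they close: fully open they stand 13 mm farther back than shut.
Start: joints at [1.307, 0.353, 1.633, -0, 1.155, -0.002], TCP at [0.162, 0.604, 0.231] pointing down, gripper open.
Joint ranges: [-2.63, 2.63], [-0.92, 2.1], [0.06, 2.66], [-1.3, 4.44], [0, 2.69], [-3.02, 3.02]. Speed limits (rad/s): [2.22, 2.22, 2.79, 3.14, 3.14, 3.14].

INTERFACE

Orientations are given as a 3x3 rotation matrix whose columns are the frame's x, y, z axes.
In Python, from plant import observe, optics, arm, finder gives the robot as it stands. The module is installed in compiled form; this text tells all that it offers.
- The arm moves only by the shell command python3 -m crank 'ROWS' [OPENING] [FORCE]. ROWS is a JSON object of lists of equal length, an entry for each row: "slide": the shift along the world's x, y, z in mm, a list of three; "twist": the turn, a rotation vector about the world's x, y, z in rad, a list of three. A call has exactly 8 rows; each row shifts and turns the pose as measured when the row begins; what a row does not reach is not made up. A row lasts 1/10 s, in which the tool goes at most 50 mm and 8.59 degrees, less where a joint would pass 70% of its speed; a pose out of reach is approached as far as the arm can. A call is refused whole if a number of a shift passes 50 or a number of a turn 0.15, either way. A call with a gripper value outside its range is refused whole. OPENING is the opening, from -1 (shut) to 1 (fully open), set as the call begins (- or left out, the last holds). The fingers move at their own pace and stop on an object; FORCE is the grip in N (left out, the last holds). Time passes only in rows, so rows that do not move let the fingers close, or fill a call up. It gives the time, the measured TCP pose, the force and the opening at its end, in the units of the state.
- observe(): the state, without advancing time (a new reading comes with each control period).
- optics.camera(name): name is "scene" or "top" or "wrist"; returns the picture (384x512x3 uint8, blue, green, red); there is no depth.
- optics.camera_model(name): a dict with "fx", "fy", "cx", "cy" (pixels), "R" (3x3) and "t" (3): a world point X has camera coordinates R X + t; the wrist camera has in their place "tool_from_camera" (4x4, takes a point from camera to tool coordinates, whose origin is the TCP and whose axes are the tool frame's). Camera axes: x right, y down, z forward; pixel columns grow to the right and rows downward; lengths in m; the calibration is good to about 2 mm. The wrist camera is an equidistant fisheye: a pixel r from the principal point sees the ray r / f radians off the axis. A picture is of the moment at which its call begins: read the wrist's pose just before it. camera_model takes no time and is no camera call.
- arm.hand_in(): hands the job in, once; it reports no verdict.
Trained networks look in the newest picture that a camera, given by its name, has taken for a name from the list of things; names that differ only in an ending like _2 or _b are one class to them, and where a whole thing is asked for, a point or a joint stands for the part that bears it (a point fixed in the world has none). Each returns a list of dicts, best first, with "score" (0 to 1); they miss things now and then, are a little off and sometimes report something else, mostly with a low value. They report only what shows in the picture. A call takes as long as a camera call.
- finder.trace(label, camera): "pixels" (384x512 bool, what is visible of it) and "centre" ([column, row] in pixels, amid what is visible of it).
The state is a dict: "time_s": time; "qpos": joint angles; "qd": joint speeds; "effort": joint torques, N m; "ee_pos": TCP position; "tool_rot": TCP orientation; "force": force on the tool from outside, world axes, zero at the start; "wrist_torque": the same for the moment, N m; "opening": opening from 0.0 (shut) to 1.0 (fully open).
Only numpy, scipy, OpenCV 4.12 (cv2) and the standard library are available. Lean on these libraries where they do the work, as an engineer would, in place of code of your own. Each camera call takes 0.05 s, during which the arm holds its last target. There are 200 camera calls.

## Working session

There is one attempt and no reset: what is moved stays moved. The work goes in short steps, Python scripts to look and compute and a shell command to move; the robot and the scene stay as the last step left them, time stands still between calls to the robot, and variables do not carry over. Pictures are saved under pics/ and viewed, about 12 in all and at most 16, crops included, and the job is handed in when it is done.

```bash
mkdir -p pics; cat > h.py <<'E'
import numpy as np, cv2
from plant import observe, optics, arm, finder
def snap(cam,fn=None):
    s=observe(); im=optics.camera(cam)
    if fn: cv2.imwrite('pics/'+fn,im)
    return s,im
def ray(cam,px,s=None):
    m=optics.camera_model(cam); u=(px[0]-m['cx'])/m['fx']; v=(px[1]-m['cy'])/m['fy']
    if cam=='wrist':
        r=np.hypot(u,v); d=np.array([np.sin(r)*u/max(r,1e-9),np.sin(r)*v/max(r,1e-9),np.cos(r)])
        T=np.array(m['tool_from_camera']); R=np.array(s['tool_rot'])
        return R@T[:3,3]+np.array(s['ee_pos']), R@T[:3,:3]@d
    R=np.array(m['R']); d=R.T@np.array([u,v,1]); return -R.T@np.array(m['t']), d/np.linalg.norm(d)
def atz(cam,px,z,s=None):
    o,d=ray(cam,px,s); return o+d*(z-o[2])/d[2]
def proj(cam,X):
    m=optics.camera_model(cam); c=np.array(m['R'])@np.array(X)+np.array(m['t'])
    return np.array([m['fx']*c[0]/c[2]+m['cx'],m['fy']*c[1]/c[2]+m['cy']])
def tri(rays):
    A=np.zeros((3,3));b=np.zeros(3)
    for o,d in rays:
        P=np.eye(3)-np.outer(d,d);A+=P;b+=P@o
    X=np.linalg.solve(A,b); return X,[float(np.linalg.norm(np.cross(X-o,d))) for o,d in rays]
E
python3 - <<'E'
from h import *
ims=[snap(c)[1] for c in('scene','top')]
s,w=snap('wrist')
cv2.imwrite('pics/a.png',cv2.resize(np.hstack(ims),(800,300))); cv2.imwrite('pics/b.png',ims[1]);cv2.imwrite('pics/w.png',w);cv2.imwrite('pics/s.png',ims[0])
print({k:np.round(v,3).tolist() for k,v in s.items()})
for c in('scene','top'):
    m=optics.camera_model(c);R=np.array(m['R']);print(c,m['fx'],(-R.T@np.array(m['t'])).round(3),R[2].round(2))
print(optics.camera_model('wrist'))
for l in 'yellow_mid green_mid white_mid jar_mid mark_yellow mark_green mark_white steel_tray order_tray can_mid'.split():
    for c in('scene','top'):
        for f in finder.trace(l,c)[:2]:
            ys,xs=np.nonzero(f['pixels']); print(l,c,round(f['score'],2),np.round(f['centre'],1),len(xs),xs.min(),xs.max(),ys.min(),ys.max(),atz(c,f['centre'],0.01).round(3))
E
```

```text
{'time_s': 0.1, 'qpos': [1.307, 0.354, 1.634, -0.0, 1.155, -0.002], 'qd': [-0.001, -0.002, -0.003, -0.0, 0.002, 0.001], 'effort': [-0.001, -60.636, -34.282, 0.0, 0.004, -0.0], 'ee_pos': [0.162, 0.603, 0.231], 'tool_rot': [[0.966, -0.0, 0.259], [-0.259, -0.001, 0.966], [0.0, -1.0, -0.001]], 'force': [-0.378, -0.284, 0.081], 'wrist_torque': [-0.028, -0.02, 0.01], 'opening': 1.002}
scene 379.0807820122687 [0.943 0.261 0.733] [-0.49 -0.32 -0.81]
top 380.7244850566387 [0.463 0.009 0.896] [ 0.1  -0.03 -0.99]
{'fx': 297.3186396354542, 'fy': 297.3186396354542, 'cx': 253.14761787880784, 'cy': 191.13946383489497, 'tool_from_camera': array([[ 9.94156369e-04,  9.62567898e-01,  2.71038841e-01,
        -6.86586962e-02],
       [ 5.76007862e-04, -2.71039481e-01,  9.62568059e-01,
        -1.42629148e-01],
       [ 9.99999340e-01, -8.00822663e-04, -8.23902304e-04,
         9.66762992e-04],
       [ 0.00000000e+00,  0.00000000e+00,  0.00000000e+00,
         1.00000000e+00]])}
yellow_mid scene 0.75 [276.5 223. ] 1271 261 287 191 250 [0.54  0.074 0.01 ]
yellow_mid top 0.71 [206.3 171.5] 596 193 219 159 
[... 831 characters left out ...]
94 [ 0.563 -0.052  0.01 ]
mark_white top 0.54 [239.1 212.6] 286 221 251 194 221 [0.499 0.018 0.01 ]
mark_white top 0.52 [215.1 180.8] 247 195 224 163 192 [0.573 0.074 0.01 ]
steel_tray scene 0.78 [153.4 153.9] 4229 105 208 106 194 [ 0.525 -0.295  0.01 ]
steel_tray top 0.72 [374.7 214.4] 6297 347 404 155 273 [ 0.494 -0.3    0.01 ]
order_tray scene 0.84 [390.1 241. ] 5459 342 437 192 288 [0.451 0.304 0.01 ]
order_tray top 0.74 [116.4 240.6] 5365 77 150 200 276 [0.435 0.298 0.01 ]
order_tray top 0.19 [240.4 178. ] 508 227 250 163 189 [0.58  0.015 0.01 ]
can_mid scene 0.95 [311.2 211.5] 680 300 324 193 228 [0.472 0.126 0.01 ]
can_mid top 0.57 [187.6 211.3] 395 174 196 202 222 [0.502 0.137 0.01 ]
```

View pics/b.png

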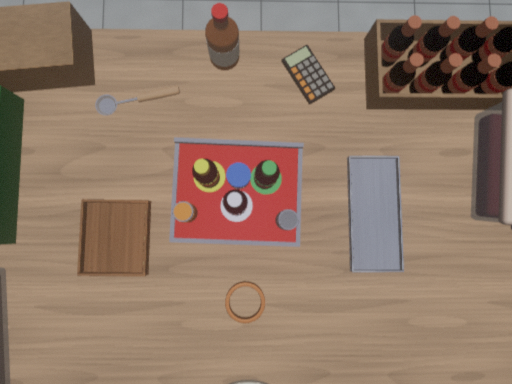

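View pics/s.png

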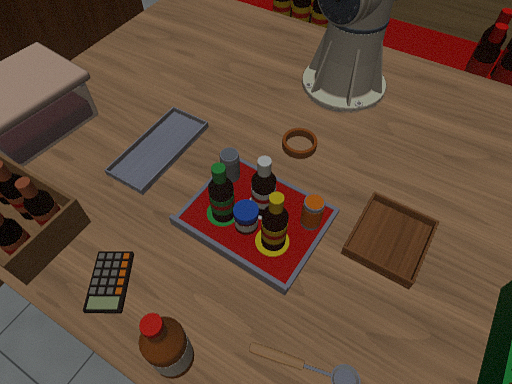

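Top view: the yellow cap is at about (202,166), green (270,168), white (235,199), the jar lid (238,175), steel tray (375,214) and order tray (116,237). In the scene view all the caps and the partly visible marks can be seen. Next I measure by colour in both views.

```bash
cat > meas.py <<'E'
from h import *
from scipy.optimize import least_squares
T=cv2.imread('pics/b.png');S=cv2.imread('pics/s.png')
def rng(im,n):
    h,s,v=[a.astype(int) for a in cv2.split(cv2.cvtColor(im,cv2.COLOR_BGR2HSV))]
    return {'yellow':(abs(h-29)<6)&(s>150)&(v>110),'green':(abs(h-65)<15)&(s>120)&(v>60),'white':(s<70)&(v>130),'blue':(abs(h-112)<12)&(s>130)}[n]
def blob(im,n,c,r=14):
    m=rng(im,n).astype(np.uint8);k,l,st,ce=cv2.connectedComponentsWithStats(m)
    yy,xx=np.mgrid[:384,:512];w=(l>0)&(np.hypot(xx-c[0],yy-c[1])<r)
    i=np.bincount(l[w]).argmax();return l==i,st[i],ce[i]
G={'yellow':((202,166),(276,200),(209,177)),'green':((270,168),(219,170),(265,178)),'white':((235,199),(264,162),(236,206)),'blue':((238,175),(245,211),None)}
for n,(t,s,mk) in G.items():
    mt,st,ct=blob(T,n,t,5);ms,ss,cs=blob(S,n,s,5)
    print(n,'top',st,ct.round(1),'scene',ss,cs.round(1),'tri',*[np.round(a,4) for a in tri([ray('top',ct),ray('scene',cs)])])
    if mk:
        # mark: colour pixels near mark not in cap; outer contour points fit to circle R=37
        for cam,im,mm,c in(('top',T,mt,mk),('scene',S,ms,proj('scene',atz('top',mk,.012)))):
            m=rng(im,n).astype(np.uint8);yy,xx=np.mgrid[:384,:512]
            m[(np.hypot(xx-c[0],yy-c[1])>24)|mm]=0
            P=np.array([atz(cam,(x,y),.012)[:2] for y,x in np.argwhere(m)])
            c0=atz(cam,c,.012)[:2]
            # outermost point per angular bin
            a=np.arctan2(*(P-c0).T[::-1]);b=np.digitize(a,np.linspace(-np.pi,np.pi,37))
            Q=np.array([P[b==i][np.hypot(*(P[b==i]-c0).T).argmax()] for i in np.unique(b)])
            f=least_squares(lambda p:np.hypot(*(Q-p).T)-.0365,c0,loss='soft_l1',f_scale=.001)
            print('   mark',cam,f.x.round(4),'res mm',np.sort(abs(f.fun)*1e3).round(1)[[len(Q)//2,-1]],len(Q))
E
python3 meas.py
cat > crop.py <<'E'
from h import *
a=cv2.imread('pics/b.png')[130:255,165:310];b=cv2.imread('pics/s.png')[140:290,165:345]
cv2.imwrite('pics/c.png',np.hstack([cv2.resize(a,(400,345),interpolation=2),cv2.resize(b,(400,345),interpolation=2)]))
E
python3 crop.py
```

```text
Traceback (most recent call last):
  File "meas.py", line 13, in <module>
    mt,st,ct=blob(T,n,t,5);ms,ss,cs=blob(S,n,s,5)
             ~~~~^^^^^^^^^
  File "meas.py", line 10, in blob
    i=np.bincount(l[w]).argmax();return l==i,st[i],ce[i]
ValueError: attempt to get argmax of an empty sequence
```

```bash
python3 - <<'E'
from h import *
optics.camera('top');optics.camera('scene')
for l,h in(('steel_tray',.02),('order_tray',.03)):
  for c in('top','scene'):
    p=finder.trace(l,c)[0]['pixels'].astype(np.uint8)
    cn=max(cv2.findContours(p,0,1)[0],key=cv2.contourArea)[:,0,:]
    W=np.array([atz(c,q,h)[:2] for q in cn],np.float32)
    r=cv2.minAreaRect(W);print(l,c,np.round(r[0],4),np.round(r[1],4),round(r[2],2))
E
```

```text
steel_tray top [ 0.495  -0.2958] [0.125  0.2716] 89.84
steel_tray scene [ 0.5032 -0.2931] [0.2778 0.1327] 0.09
order_tray top [0.4428 0.2973] [0.1568 0.1689] 89.54
order_tray scene [0.4529 0.2989] [0.1511 0.1887] 88.88
```

View pics/c.png

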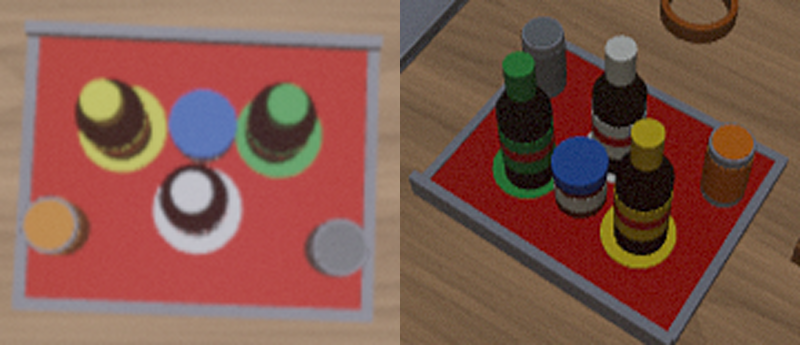

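The crop shows clean views: the top view has all three marks as partial rings, with yellow at about (209,176) and no occluders above. My HSV thresholds were off, so I'll print the values.

```bash
python3 - <<'E'
from h import *
T=cv2.imread('pics/b.png');S=cv2.imread('pics/s.png')
for im,ps in((T,[(202,166),(270,168),(235,199),(238,175),(217,188),(278,185),(240,219)]),(S,[(276,201),(218,172),(264,161),(245,210),(275,254),(210,219)])):
    hs=cv2.cvtColor(im,cv2.COLOR_BGR2HSV);print([(p,hs[p[1],p[0]].tolist()) for p in ps])
E
```

```text
[((202, 166), [30, 115, 193]), ((270, 168), [63, 92, 163]), ((235, 199), [124, 10, 199]), ((238, 175), [111, 123, 181]), ((217, 188), [29, 116, 192]), ((278, 185), [62, 89, 163]), ((240, 219), [125, 8, 199])]
[((276, 201), [26, 207, 149]), ((218, 172), [66, 169, 113]), ((264, 161), [60, 2, 145]), ((245, 210), [112, 189, 123]), ((275, 254), [27, 212, 147]), ((210, 219), [67, 172, 108])]
```

```bash
sed -i "s/(s>150)&(v>110)/(s>80)\&(v>95)/; s/(s>120)&(v>60)/(s>65)\&(v>60)/; s/(s<70)&(v>130)/(s<40)\&(v>(165 if im is T else 110))/; s/(s>130)}/(s>90)}/" meas.py
python3 - <<'E'
s=open('meas.py').read()
s=s.replace("k,l,st,ce=","yy,xx=np.mgrid[:384,:512];m[np.hypot(xx-c[0],yy-c[1])>R]=0;k,l,st,ce=").replace("r=14):","r=14,R=12):").replace("ms,ss,cs=blob(S,n,s,5)","ms,ss,cs=blob(S,n,s,5,17)")
open('meas.py','w').write(s)
E
python3 meas.py
```

```text
yellow top [194 159  15  15 182] [201.2 166.1] scene [269 192  15  13 158] [276.  197.7] tri [0.582  0.0887 0.1696] [0.001 0.001]
   mark top [0.5851 0.0892] res mm [0.9 2.4] 26
   mark scene [0.584  0.0868] res mm [ 0.5 15.5] 28
green top [262 161  15  14 171] [268.7 167.5] scene [211 162  15  12 136] [218.  167.7] tri [ 0.5793 -0.0412  0.17  ] [0.001 0.001]
   mark top [ 0.5809 -0.0442] res mm [0.7 4.4] 25
   mark scene [ 0.5781 -0.0452] res mm [ 0.8 19.3] 26
white top [227 192  15  15 162] [234.1 199.2] scene [257 155  15  12 127] [264.  160.6] tri [0.5181 0.0255 0.1709] [0.0009 0.0009]
   mark top [0.5157 0.0254] res mm [0.5 1.7] 27
   mark scene [0.5161 0.0207] res mm [1.8 6.8] 6
blue top [227 163  24  24 432] [238.1 174.9] scene [233 200  26  24 520] [245.5 211.4] tri [0.5795 0.0194 0.0652] [0.0007 0.0007]
```

```bash
python3 -m crank '{"slide":[[26,-32,0],[26,-32,0],[26,-32,0],[26,-32,0],[26,-32,0],[26,-32,0],[26,-32,0],[26,-32,0]],"twist":[[0,0,0],[0,0,0],[0,0,0],[0,0,0],[0,0,0],[0,0,0],[0,0,0],[0,0,0]]}' 0.4 60
python3 -m crank '{"slide":[[26,-32,0],[26,-32,0],[26,-32,0],[26,-32,0],[26,-32,0],[26,-32,0],[26,-32,0],[0,0,0]],"twist":[[0,0,0],[0,0,0],[0,0,0],[0,0,0],[0,0,0],[0,0,0],[0,0,0],[0,0,0]]}'
```

```text
time_s: 2.25
ee_pos: [0.3728, 0.3424, 0.2318]
tool_rot: [[0.968, 0.001, 0.251], [-0.251, 0.004, 0.968], [0.0, -1.0, 0.004]]
force: [0.7, 0.4, 0.3]
opening: 0.699
time_s: 3.05
ee_pos: [0.5644, 0.1043, 0.2338]
tool_rot: [[0.967, 0.007, 0.254], [-0.254, 0.005, 0.967], [0.006, -1.0, 0.007]]
force: [0.9, 0.3, -0.4]
opening: 0.699
```

```bash
python3 -m crank '{"slide":[[10,-8,0],[9,-7,0],[0,0,0],[0,0,0],[0,0,0],[0,0,0],[0,0,0],[0,0,0]],"twist":[[0,0,0],[0,0,0],[0,0,0],[0,0,0],[0,0,0],[0,0,0],[0,0,0],[0,0,0]]}'
python3 - <<'E'
from h import *
s,w=snap('wrist','w1.png');print(s['ee_pos'],s['opening'])
hs=cv2.cvtColor(w,cv2.COLOR_BGR2HSV);h,sa,v=[a.astype(int) for a in cv2.split(hs)]
for n,m in(('yellow',(abs(h-29)<7)&(sa>80)&(v>90)),('green',(abs(h-65)<15)&(sa>65)&(v>60)),('blue',(abs(h-112)<12)&(sa>90))):
    k,l,st,ce=cv2.connectedComponentsWithStats(m.astype(np.uint8))
    for i in range(1,k):
        if st[i][4]>100: print(n,st[i],ce[i].round(1),'@.172',atz('wrist',ce[i],.172,s).round(4))
E
```

```text
time_s: 3.85
ee_pos: [0.5832, 0.0907, 0.2336]
tool_rot: [[0.968, 0.006, 0.252], [-0.252, 0.006, 0.968], [0.004, -1.0, 0.007]]
force: [-0.5, 0.1, -0.2]
opening: 0.699
[0.58321055 0.09070696 0.23364827] 0.6987311214558574
yellow [221 136  60  41 837] [250.  151.4] @.172 [0.5448 0.0997 0.172 ]
yellow [ 232  184   39   39 1177] [251. 203.] @.172 [0.5812 0.0909 0.172 ]
green [128 160  43  34 495] [149.7 170.7] @.172 [0.5388 0.0257 0.172 ]
green [123 180  37  43 283] [148.  193.9] @.172 [0.5551 0.0183 0.172 ]
green [  85  209   43   44 1270] [105.9 230.5] @.172 [ 0.5747 -0.0297  0.172 ]
blue [ 163  162   51   50 1990] [188.5 186.4] @.172 [0.5577 0.0505 0.172 ]
```

View pics/w1.png

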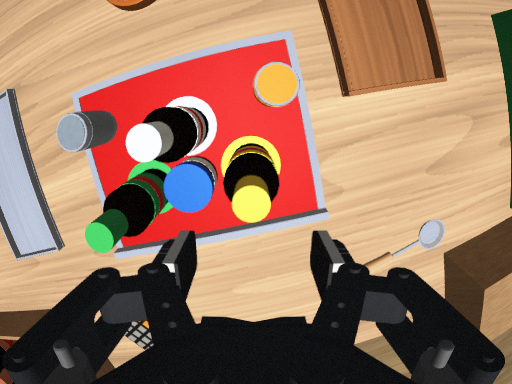

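The wrist view shows the yellow cap at (251,203), centred between the fingers and agreeing within 2 mm with the triangulation. Descend, grip and lift.

```bash
python3 -m crank '{"slide":[[-1,0,-15],[0,0,-15],[0,0,-15],[0,0,-15],[0,0,-15],[0,0,-12],[0,0,-6],[0,0,0]],"twist":[[0,0,0],[0,0,0],[0,0,0],[0,0,0],[0,0,0],[0,0,0],[0,0,0],[0,0,0]]}'
python3 -m crank '{"slide":[[0,0,0],[0,0,0],[0,0,0],[0,0,0],[0,0,0],[0,0,0],[0,0,0],[0,0,0]],"twist":[[0,0,0],[0,0,0],[0,0,0],[0,0,0],[0,0,0],[0,0,0],[0,0,0],[0,0,0]]}' -1 60
python3 -m crank '{"slide":[[0,0,2],[0,0,6],[0,0,10],[0,0,15],[0,0,15],[0,0,15],[0,0,10],[0,0,0]],"twist":[[0,0,0],[0,0,0],[0,0,0],[0,0,0],[0,0,0],[0,0,0],[0,0,0],[0,0,0]]}'
```

```text
time_s: 4.7
ee_pos: [0.5826, 0.0914, 0.1387]
tool_rot: [[0.968, 0.009, 0.251], [-0.251, 0.006, 0.968], [0.007, -1.0, 0.008]]
force: [0.1, -0.1, 0.3]
opening: 0.703
time_s: 5.5
ee_pos: [0.5833, 0.0916, 0.1404]
tool_rot: [[0.968, 0.011, 0.251], [-0.251, 0.007, 0.968], [0.009, -1.0, 0.009]]
force: [-0.5, 0.2, -2.8]
opening: 0.309
time_s: 6.3
ee_pos: [0.5835, 0.0916, 0.2203]
tool_rot: [[0.968, 0.013, 0.251], [-0.251, 0.007, 0.968], [0.011, -1.0, 0.01]]
force: [0.4, 0.2, -2.2]
opening: 0.313
```

```bash
python3 -m crank '{"slide":[[0,0,8],[0,0,16],[0,0,20],[0,0,20],[0,0,20],[0,0,12],[0,0,4],[-2,-10,0]],"twist":[[0,0,0],[0,0,0],[0,0,0],[0,0,0],[0,0,0],[0,0,0],[0,0,0],[0,0,0]]}'
python3 -m crank '{"slide":[[-4,-20,0],[-6,-32,0],[-7,-38,0],[-7,-38,0],[-7,-38,0],[-7,-38,0],[-7,-38,0],[-7,-38,0]],"twist":[[0,0,0],[0,0,0],[0,0,0],[0,0,0],[0,0,0],[0,0,0],[0,0,0],[0,0,0]]}'
python3 -m crank '{"slide":[[-7,-38,0],[-7,-38,0],[-7,-38,0],[-6,-30,0],[-3,-18,0],[-1,-8,0],[0,0,0],[0,0,0]],"twist":[[0,0,0],[0,0,0],[0,0,0],[0,0,0],[0,0,0],[0,0,0],[0,0,0],[0,0,0]]}'
```

```text
time_s: 7.1
ee_pos: [0.5789, 0.0816, 0.3219]
tool_rot: [[0.968, 0.006, 0.25], [-0.25, 0.006, 0.968], [0.004, -1.0, 0.008]]
force: [0.1, 0.5, -2.4]
opening: 0.313
time_s: 7.9
ee_pos: [0.5181, -0.2083, 0.3122]
tool_rot: [[0.97, -0.007, 0.244], [-0.244, 0.008, 0.97], [-0.009, -1.0, 0.006]]
force: [0.9, -0.1, -1.5]
opening: 0.308
time_s: 8.7
ee_pos: [0.4756, -0.3906, 0.302]
tool_rot: [[0.968, -0.02, 0.251], [-0.251, 0.014, 0.968], [-0.023, -1.0, 0.009]]
force: [0.1, 0.5, -2.0]
opening: 0.31
```

```bash
python3 -m crank '{"slide":[[8,4,-10],[9,4,-20],[4,2,-25],[0,0,-25],[0,0,-25],[0,0,-20],[0,0,-10],[0,0,0]],"twist":[[-0.014,-0.02,0],[0,0,0],[0,0,0],[0,0,0],[0,0,0],[0,0,0],[0,0,0],[0,0,0]]}'
```

```text
time_s: 9.5
ee_pos: [0.4999, -0.3699, 0.1637]
tool_rot: [[0.97, 0.003, 0.241], [-0.241, 0.001, 0.97], [0.002, -1.0, 0.002]]
force: [0.3, 0.3, -2.1]
opening: 0.312
```

```bash
python3 -m crank '{"slide":[[0,-4,-6],[0,-4,-6],[0,-2,-6],[0,0,-5],[0,0,-4],[0,0,-2],[0,0,-1],[0,0,0]],"twist":[[0,0,0],[0,0,0],[0,0,0],[0,0,0],[0,0,0],[0,0,0],[0,0,0],[0,0,0]]}'
```

```text
time_s: 10.3
ee_pos: [0.5082, -0.3879, 0.1459]
tool_rot: [[0.97, 0.023, 0.242], [-0.242, -0.014, 0.97], [0.025, -1.0, -0.008]]
force: [0.1, -0.8, -2.7]
opening: 0.311
```

```bash
python3 - <<'E'
from h import *
s,a=snap('scene');_,b=snap('top');print(s['qpos'],s['ee_pos'],s['force'],s['wrist_torque'])
cv2.imwrite('pics/d.png',np.hstack([cv2.resize(a[60:210,80:230],(400,400)),cv2.resize(b[140:290,320:470],(400,400))]))
E
```

```text
[-0.65595867  0.44943437  1.69462732  0.0035642   0.9713967  -1.98404561] [ 0.50816782 -0.38794566  0.14585678] [ 0.14411666 -0.75009053 -2.70380789] [ 0.02885891  0.04055882 -0.02340074]
```

View pics/d.png

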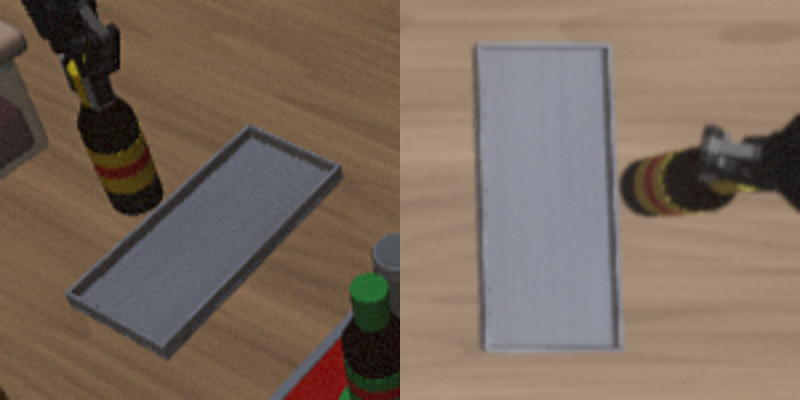

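The picture shows the bottle beyond the tray, at a top-view position of about (434,209). The tray's long side lies along world x, because I misread the rectangle's angle. The slots are therefore at x = 0.497±0.085, y = -0.295. I'll lift and shift.

```bash
python3 -m crank '{"slide":[[0,0,10],[0,0,20],[0,0,20],[5,5,5],[10,12,0],[14,18,0],[14,18,0],[14,18,0]],"twist":[[0.014,0.02,0],[0,0,0],[0,0,0],[0,0,0],[0,0,0],[0,0,0],[0,0,0],[0,0,0]]}'
python3 -m crank '{"slide":[[10,12,0],[5,6,0],[0,0,0],[0,0,0],[0,0,0],[0,0,0],[0,0,0],[0,0,0]],"twist":[[0,0,0],[0,0,0],[0,0,0],[0,0,0],[0,0,0],[0,0,0],[0,0,0],[0,0,0]]}'
```

```text
time_s: 11.2
ee_pos: [0.5646, -0.312, 0.196]
tool_rot: [[0.969, -0.005, 0.246], [-0.246, 0.006, 0.969], [-0.007, -1.0, 0.005]]
force: [-0.3, -1.3, -1.9]
opening: 0.311
time_s: 12.0
ee_pos: [0.5802, -0.2903, 0.1924]
tool_rot: [[0.97, -0.009, 0.244], [-0.244, 0.008, 0.97], [-0.011, -1.0, 0.005]]
force: [-0.1, -0.2, -2.3]
opening: 0.307
```

```bash
python3 -m crank '{"slide":[[0,-2,-8],[0,-1,-12],[0,-1,-12],[0,0,-10],[0,0,-7],[0,0,-5],[0,0,-3],[0,0,0]],"twist":[[-0.008,-0.009,0],[0,0,0],[0,0,0],[0,0,0],[0,0,0],[0,0,0],[0,0,0],[0,0,0]]}'
python3 -m crank '{"slide":[[0,0,-1],[0,0,0],[0,0,-1],[0,0,0],[0,0,0],[0,0,0],[0,0,0],[0,0,0]],"twist":[[0,0,0],[0,0,0],[0,0,0],[0,0,0],[0,0,0],[0,0,0],[0,0,0],[0,0,0]]}'
```

```text
time_s: 12.8
ee_pos: [0.581, -0.2956, 0.1323]
tool_rot: [[0.97, 0.003, 0.245], [-0.245, -0.002, 0.97], [0.003, -1.0, -0.001]]
force: [1.0, -0.2, -2.1]
opening: 0.31
time_s: 13.6
ee_pos: [0.582, -0.2959, 0.1318]
tool_rot: [[0.97, 0.005, 0.245], [-0.245, -0.003, 0.97], [0.006, -1.0, -0.001]]
force: [0.0, -0.1, 1.4]
opening: 0.31
```

```bash
python3 -m crank '{"slide":[[0,0,0],[0,0,0],[0,0,0],[0,0,0],[0,0,10],[0,0,25],[0,0,40],[0,0,30]],"twist":[[0,0,0],[0,0,0],[0,0,0],[0,0,0],[0,0,0],[0,0,0],[0,0,0],[0,0,0]]}' 0.4
python3 -m crank '{"slide":[[-4,20,5],[-8,40,0],[-8,40,0],[-8,40,0],[-8,40,0],[-8,40,0],[-8,40,0],[-8,40,0]],"twist":[[0,0,0],[0,0,0],[0,0,0],[0,0,0],[0,0,0],[0,0,0],[0,0,0],[0,0,0]]}'
python3 -m crank '{"slide":[[-2,14,0],[0,0,0],[0,0,0],[0,0,0],[0,0,0],[0,0,0],[0,0,0],[0,0,0]],"twist":[[0,0,0],[0,0,0],[0,0,0],[0,0,0],[0,0,0],[0,0,0],[0,0,0],[0,0,0]]}'
```

```text
time_s: 14.4
ee_pos: [0.579, -0.2944, 0.2362]
tool_rot: [[0.97, -0.003, 0.245], [-0.245, 0.001, 0.97], [-0.003, -1.0, 0.001]]
force: [1.0, -1.1, -0.6]
opening: 0.694
time_s: 15.2
ee_pos: [0.5146, 0.0145, 0.2472]
tool_rot: [[0.968, 0.006, 0.251], [-0.251, -0.002, 0.968], [0.006, -1.0, -0.001]]
force: [0.5, 0.3, 0.3]
opening: 0.701
time_s: 16.0
ee_pos: [0.5088, 0.0317, 0.2463]
tool_rot: [[0.968, 0.003, 0.249], [-0.249, -0.002, 0.968], [0.003, -1.0, -0.001]]
force: [0.3, 0.2, 0.5]
opening: 0.698
```

```bash
python3 -m crank '{"slide":[[5,-3,-8],[4,-3,-15],[0,0,-15],[0,0,-15],[0,0,-12],[0,0,-8],[0,0,0],[0,0,0]],"twist":[[0,0,0],[0,0,0],[0,0,0],[0,0,0],[0,0,0],[0,0,0],[0,0,0],[0,0,0]]}'
```

```text
time_s: 16.8
ee_pos: [0.52, 0.0236, 0.1682]
tool_rot: [[0.968, 0.004, 0.25], [-0.25, -0.002, 0.968], [0.004, -1.0, -0.001]]
force: [0.1, 0.3, 0.2]
opening: 0.701
```

```bash
python3 -m crank '{"slide":[[-1,1,-8],[-1,1,-10],[0,0,-7],[0,0,-3],[0,0,0],[0,0,0],[0,0,0],[0,0,0]],"twist":[[0,0,0],[0,0,0],[0,0,0],[0,0,0],[0,0,0],[0,0,0],[0,0,0],[0,0,0]]}'
python3 -m crank '{"slide":[[0,0,0],[0,0,0],[0,0,0],[0,0,0],[0,0,0],[0,0,0],[0,0,0],[0,0,0]],"twist":[[0,0,0],[0,0,0],[0,0,0],[0,0,0],[0,0,0],[0,0,0],[0,0,0],[0,0,0]]}' -1 60
python3 -m crank '{"slide":[[0,0,2],[0,0,6],[0,0,12],[0,0,25],[0,0,35],[0,0,40],[0,0,40],[0,0,20]],"twist":[[0,0,0],[0,0,0],[0,0,0],[0,0,0],[0,0,0],[0,0,0],[0,0,0],[0,0,0]]}'
```

```text
time_s: 17.6
ee_pos: [0.5189, 0.026, 0.1393]
tool_rot: [[0.968, 0.007, 0.25], [-0.25, -0.002, 0.968], [0.007, -1.0, 0.0]]
force: [-0.4, -0.1, 0.1]
opening: 0.704
time_s: 18.4
ee_pos: [0.5193, 0.026, 0.14]
tool_rot: [[0.968, 0.008, 0.25], [-0.25, -0.002, 0.968], [0.008, -1.0, 0.0]]
force: [0.2, -1.2, -0.1]
opening: 0.315
time_s: 19.2
ee_pos: [0.5134, 0.0257, 0.3262]
tool_rot: [[0.968, -0.002, 0.25], [-0.25, -0.002, 0.968], [-0.002, -1.0, -0.003]]
force: [1.4, 0.1, -4.7]
opening: 0.311
```

```bash
python3 -m crank '{"slide":[[-4,-14,0],[-8,-26,0],[-11,-36,0],[-11,-36,0],[-11,-36,0],[-11,-36,0],[-11,-36,0],[-11,-36,0]],"twist":[[0,0,0],[0,0,0],[0,0,0],[0,0,0],[0,0,0],[0,0,0],[0,0,0],[0,0,0]]}'
python3 -m crank '{"slide":[[-8,-26,0],[-5,-16,0],[-2,-8,0],[0,0,0],[0,0,0],[0,0,0],[0,0,0],[0,0,0]],"twist":[[0,0,0],[0,0,0],[0,0,0],[0,0,0],[0,0,0],[0,0,0],[0,0,0],[0,0,0]]}'
```

```text
time_s: 20.0
ee_pos: [0.4274, -0.2379, 0.3272]
tool_rot: [[0.97, -0.001, 0.242], [-0.242, -0.001, 0.97], [-0.0, -1.0, -0.001]]
force: [-0.2, -0.3, -4.7]
opening: 0.312
time_s: 20.8
ee_pos: [0.4052, -0.2916, 0.3232]
tool_rot: [[0.969, -0.008, 0.246], [-0.246, 0.002, 0.969], [-0.008, -1.0, 0.0]]
force: [0.3, -0.3, -4.5]
opening: 0.314
```

Next: x +7, y -4, z -190.

```bash
python3 -m crank '{"slide":[[3,-2,-10],[3,-2,-20],[1,0,-30],[0,0,-30],[0,0,-30],[0,0,-20],[0,0,-10],[0,0,0]],"twist":[[0,-0.008,0],[0,0,0],[0,0,0],[0,0,0],[0,0,0],[0,0,0],[0,0,0],[0,0,0]]}'
```

```text
time_s: 21.6
ee_pos: [0.4144, -0.2939, 0.1657]
tool_rot: [[0.97, 0.006, 0.243], [-0.243, 0.001, 0.97], [0.006, -1.0, 0.002]]
force: [-0.6, 1.3, -3.7]
opening: 0.31
```

```bash
python3 -m crank '{"slide":[[0,0,-8],[0,0,-10],[0,0,-8],[0,0,-4],[0,0,-2],[0,0,-1],[0,0,0],[0,0,0]],"twist":[[0,0,0],[0,0,0],[0,0,0],[0,0,0],[0,0,0],[0,0,0],[0,0,0],[0,0,0]]}'
```

```text
time_s: 22.4
ee_pos: [0.4169, -0.2955, 0.1332]
tool_rot: [[0.97, 0.011, 0.242], [-0.242, -0.003, 0.97], [0.012, -1.0, -0.0]]
force: [0.2, -0.9, -4.8]
opening: 0.313
```

```bash
python3 -m crank '{"slide":[[0,0,-1],[0,0,-1],[0,0,-1],[0,0,0],[0,0,0],[0,0,0],[0,0,0],[0,0,0]],"twist":[[0,0,0],[0,0,0],[0,0,0],[0,0,0],[0,0,0],[0,0,0],[0,0,0],[0,0,0]]}'
python3 -m crank '{"slide":[[0,0,0],[0,0,0],[0,0,0],[0,0,0],[0,0,10],[0,0,25],[0,0,40],[0,0,30]],"twist":[[0,0,0],[0,0,0],[0,0,0],[0,0,0],[0,0,0],[0,0,0],[0,0,0],[0,0,0]]}' 0.4
python3 -m crank '{"slide":[[14,22,0],[24,37,0],[24,37,0],[24,37,0],[24,37,0],[24,37,0],[16,24,0],[0,0,0]],"twist":[[0,0,0],[0,0,0],[0,0,0],[0,0,0],[0,0,0],[0,0,0],[0,0,0],[0,0,0]]}'
```

```text
time_s: 23.2
ee_pos: [0.4182, -0.2963, 0.1321]
tool_rot: [[0.97, 0.014, 0.242], [-0.242, -0.005, 0.97], [0.015, -1.0, -0.001]]
force: [0.1, -0.1, -2.5]
opening: 0.311
time_s: 24.0
ee_pos: [0.4164, -0.295, 0.2391]
tool_rot: [[0.97, 0.009, 0.243], [-0.243, -0.001, 0.97], [0.009, -1.0, 0.001]]
force: [1.4, 0.1, 0.0]
opening: 0.7
time_s: 24.8
ee_pos: [0.5746, -0.0573, 0.2536]
tool_rot: [[0.969, 0.027, 0.247], [-0.247, -0.009, 0.969], [0.028, -1.0, -0.002]]
force: [-0.2, -1.0, 1.1]
opening: 0.697
```

```bash
python3 -m crank '{"slide":[[2,7,0],[2,6,0],[0,2,-8],[0,0,-15],[0,0,-20],[0,0,-20],[0,0,-10],[0,0,0]],"twist":[[0.009,0.027,0],[0,0,0],[0,0,0],[0,0,0],[0,0,0],[0,0,0],[0,0,0],[0,0,0]]}'
```

```text
time_s: 25.6
ee_pos: [0.5758, -0.045, 0.1794]
tool_rot: [[0.969, 0.003, 0.248], [-0.248, -0.003, 0.969], [0.003, -1.0, -0.002]]
force: [-0.2, -0.4, -0.4]
opening: 0.7
```

```bash
python3 -m crank '{"slide":[[2,2,-5],[2,1,-10],[0,0,-10],[0,0,-8],[0,0,-4],[0,0,-2],[0,0,0],[0,0,0]],"twist":[[0,0,0],[0,0,0],[0,0,0],[0,0,0],[0,0,0],[0,0,0],[0,0,0],[0,0,0]]}'
python3 -m crank '{"slide":[[0,0,0],[0,0,0],[0,0,0],[0,0,0],[0,0,0],[0,0,0],[0,0,0],[0,0,0]],"twist":[[0,0,0],[0,0,0],[0,0,0],[0,0,0],[0,0,0],[0,0,0],[0,0,0],[0,0,0]]}' -1 60
python3 -m crank '{"slide":[[0,0,2],[0,0,6],[0,0,12],[0,0,25],[0,0,35],[0,0,40],[0,0,40],[0,0,20]],"twist":[[0,0,0],[0,0,0],[0,0,0],[0,0,0],[0,0,0],[0,0,0],[0,0,0],[0,0,0]]}'
```

```text
time_s: 26.4
ee_pos: [0.5812, -0.0424, 0.139]
tool_rot: [[0.969, 0.006, 0.248], [-0.248, -0.003, 0.969], [0.006, -1.0, -0.002]]
force: [0.5, -0.0, -0.1]
opening: 0.701
time_s: 27.2
ee_pos: [0.5817, -0.0423, 0.1398]
tool_rot: [[0.969, 0.007, 0.248], [-0.248, -0.003, 0.969], [0.008, -1.0, -0.001]]
force: [1.0, -0.1, 0.2]
opening: 0.311
time_s: 28.0
ee_pos: [0.576, -0.0421, 0.326]
tool_rot: [[0.969, -0.003, 0.248], [-0.248, -0.003, 0.969], [-0.002, -1.0, -0.003]]
force: [0.8, -0.9, -3.8]
opening: 0.313
```

```bash
python3 -m crank '{"slide":[[-4,-14,0],[-8,-26,0],[-10,-34,0],[-10,-36,0],[-10,-36,0],[-10,-36,0],[-8,-26,0],[-5,-16,0]],"twist":[[0,0,0],[0,0,0],[0,0,0],[0,0,0],[0,0,0],[0,0,0],[0,0,0],[0,0,0]]}'
python3 -m crank '{"slide":[[-2,-8,0],[0,0,0],[0,0,0],[0,0,0],[0,0,0],[0,0,0],[0,0,0],[0,0,0]],"twist":[[0,0,0],[0,0,0],[0,0,0],[0,0,0],[0,0,0],[0,0,0],[0,0,0],[0,0,0]]}'
```

```text
time_s: 28.8
ee_pos: [0.5033, -0.2753, 0.3274]
tool_rot: [[0.97, -0.002, 0.244], [-0.244, -0.003, 0.97], [-0.001, -1.0, -0.003]]
force: [-0.2, 0.6, -3.3]
opening: 0.308
time_s: 29.6
ee_pos: [0.4993, -0.2827, 0.3252]
tool_rot: [[0.97, -0.006, 0.243], [-0.243, -0.0, 0.97], [-0.006, -1.0, -0.002]]
force: [0.2, -0.3, -3.9]
opening: 0.314
```

```bash
python3 -m crank '{"slide":[[0,-6,-10],[0,-6,-20],[0,-1,-30],[0,0,-30],[0,0,-30],[0,0,-20],[0,0,-10],[0,0,0]],"twist":[[0,-0.004,0],[0,0,0],[0,0,0],[0,0,0],[0,0,0],[0,0,0],[0,0,0],[0,0,0]]}'
python3 - <<'E'
from h import *
s,a=snap('scene');_,b=snap('top');print(s['ee_pos'])
cv2.imwrite('pics/e.png',np.hstack([cv2.resize(a[60:210,80:230],(400,400)),cv2.resize(b[140:290,320:470],(400,400))]))
E
```

```text
time_s: 30.4
ee_pos: [0.4985, -0.2981, 0.1671]
tool_rot: [[0.97, 0.001, 0.243], [-0.243, -0.003, 0.97], [0.002, -1.0, -0.002]]
force: [-1.1, -0.2, -3.6]
opening: 0.309
[ 0.49850778 -0.29811909  0.16712077]
```

View pics/e.png

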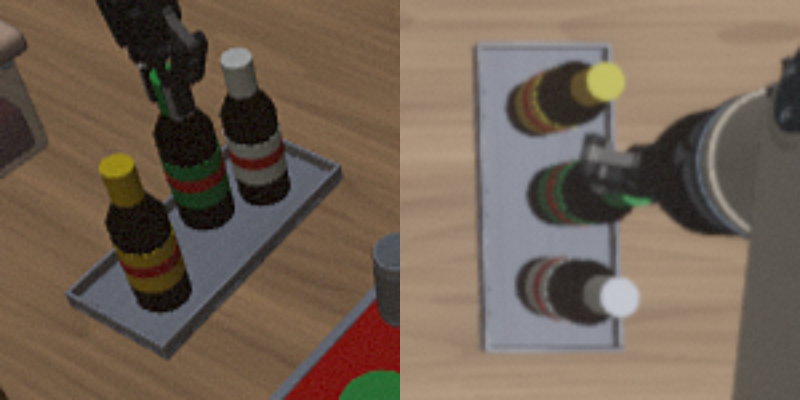

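Yellow (crop 540,110) and white (crop 550,290) stand upright in the tray. Green hangs between them with a gap on both sides, so I'll set it down.

```bash
python3 -m crank '{"slide":[[0,0,-8],[0,0,-10],[0,0,-8],[0,0,-4],[0,0,-2],[0,0,-2],[0,0,-1],[0,0,-1]],"twist":[[0,0,0],[0,0,0],[0,0,0],[0,0,0],[0,0,0],[0,0,0],[0,0,0],[0,0,0]]}'
python3 -m crank '{"slide":[[0,0,-1],[0,0,0],[0,0,0],[0,0,0],[0,0,0],[0,0,0],[0,0,0],[0,0,0]],"twist":[[0,0,0],[0,0,0],[0,0,0],[0,0,0],[0,0,0],[0,0,0],[0,0,0],[0,0,0]]}'
python3 -m crank '{"slide":[[0,0,0],[0,0,0],[0,0,0],[0,0,0],[0,0,10],[0,0,25],[0,0,40],[0,0,30]],"twist":[[0,0,0],[0,0,0],[0,0,0],[0,0,0],[0,0,0],[0,0,0],[0,0,0],[0,0,0]]}' 0.4
```

```text
time_s: 31.3
ee_pos: [0.5019, -0.3, 0.1338]
tool_rot: [[0.97, 0.01, 0.243], [-0.243, -0.008, 0.97], [0.011, -1.0, -0.005]]
force: [-0.1, 0.3, -4.0]
opening: 0.312
time_s: 32.1
ee_pos: [0.5023, -0.3002, 0.1333]
tool_rot: [[0.97, 0.011, 0.243], [-0.243, -0.008, 0.97], [0.012, -1.0, -0.005]]
force: [0.2, -0.2, -4.0]
opening: 0.314
time_s: 32.9
ee_pos: [0.5008, -0.2994, 0.2406]
tool_rot: [[0.97, 0.006, 0.243], [-0.243, -0.006, 0.97], [0.008, -1.0, -0.004]]
force: [0.2, -0.3, 0.2]
opening: 0.703
```

```bash
cat > m2.py <<'E'
from h import *
T=snap('top')[1];S=snap('scene','s2.png')[1];cv2.imwrite('pics/t2.png',T)
def msk(im,n,cam):
    h,s,v=[a.astype(int) for a in cv2.split(cv2.cvtColor(im,cv2.COLOR_BGR2HSV))]
    m={'yellow':(abs(h-29)<7)&(s>70)&(v>80),'green':(abs(h-65)<16)&(s>60)&(v>55),'white':(s<40)&(v>(165 if cam=='top' else 105)),'blue':(abs(h-112)<12)&(s>90)}[n]
    return m.astype(np.uint8)
A={'yellow':(.5845,.0885,.012),'green':(.580,-.044,.012),'white':(.516,.024,.012),'blue':(.5815,.021,.07)}
C={'yellow':(.582,-.296,.17),'green':(.502,-.300,.17),'white':(.418,-.296,.17)}
for tag,D,R in(('mark/lid',A,30),('cap',C,14)):
  for n,X in D.items():
    rs=[];o=[]
    for cam,im in(('top',T),('scene',S)):
        c=proj(cam,X);yy,xx=np.mgrid[:384,:512];m=msk(im,n,cam);m[np.hypot(xx-c[0],yy-c[1])>R]=0
        k,l,st,ce=cv2.connectedComponentsWithStats(m)
        if k<2: continue
        i=1+st[1:,4].argmax();z=X[2] if n!='blue' else .065
        o+=[cam,st[i].tolist(),atz(cam,ce[i],z)[:2].round(4)];rs.append(ray(cam,ce[i]))
    print(tag,n,*o,'tri',tri(rs)[0].round(4) if len(rs)>1 else '')
E
python3 m2.py
```

```text
mark/lid yellow top [194, 161, 31, 31, 758] [0.584  0.0886] scene [255, 226, 34, 30, 801] [0.585  0.0875] tri [0.5844 0.088  0.0114]
mark/lid green top [251, 164, 30, 30, 710] [ 0.5787 -0.0434] scene [207, 199, 28, 27, 599] [ 0.5821 -0.047 ] tri [ 0.5802 -0.0456  0.0103]
mark/lid white top [221, 190, 31, 32, 786] [0.5153 0.0255] scene [250, 193, 29, 26, 508] [0.5113 0.0293] tri [0.5139 0.0277 0.0145]
mark/lid blue top [227, 163, 24, 24, 441] [0.5798 0.0196] scene [233, 200, 26, 24, 506] [0.5798 0.0184] tri [0.58   0.0191 0.0657]
cap yellow top [389, 163, 16, 16, 185] [ 0.5736 -0.2894] scene [117, 117, 13, 11, 103] [ 0.5816 -0.2866] tri [ 0.5756 -0.294   0.1611]
cap green top [390, 202, 19, 14, 199] [ 0.4983 -0.2898] scene [138, 97, 13, 9, 84] [ 0.5083 -0.2931] tri [ 0.5009 -0.2968  0.1617]
cap white top [395, 244, 15, 15, 175] [ 0.4181 -0.2945] scene [163, 78, 11, 8, 72] [ 0.4252 -0.2914] tri [ 0.418  -0.2983  0.1623]
```

View pics/s2.png

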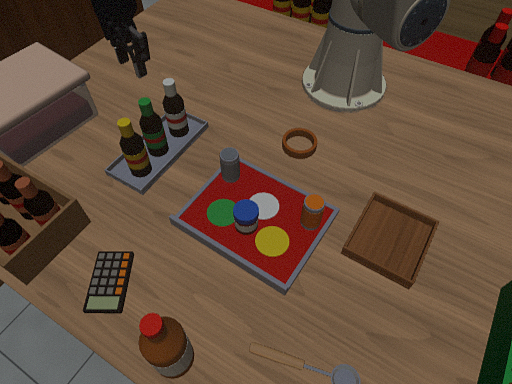

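All three bottles stand upright in the steel tray, and the marks and jar are clear. The marks' mutual distances of 132.1, 93.1 and 94 mm match the text. On to the jar at (0.580, 0.0195).

```bash
python3 -m crank '{"slide":[[4,20,0],[10,40,0],[10,40,0],[10,40,0],[10,40,0],[10,40,0],[10,40,0],[8,28,0]],"twist":[[0,0,0],[0,0,0],[0,0,0],[0,0,0],[0,0,0],[0,0,0],[0,0,0],[0,0,0]]}' 1
python3 -m crank '{"slide":[[2,10,0],[0,0,0],[0,0,0],[0,0,0],[0,0,0],[0,0,0],[0,0,0],[0,0,0]],"twist":[[0,0,0],[0,0,0],[0,0,0],[0,0,0],[0,0,0],[0,0,0],[0,0,0],[0,0,0]]}'
```

```text
time_s: 33.8
ee_pos: [0.5744, -0.006, 0.2451]
tool_rot: [[0.968, 0.015, 0.25], [-0.25, -0.012, 0.968], [0.017, -1.0, -0.008]]
force: [1.0, 0.7, -0.5]
opening: 1.002
time_s: 34.6
ee_pos: [0.5754, 0.0024, 0.2445]
tool_rot: [[0.968, 0.013, 0.25], [-0.25, -0.013, 0.968], [0.016, -1.0, -0.009]]
force: [0.4, -0.1, -0.4]
opening: 1.0
```

```bash
python3 -m crank '{"slide":[[2,6,-10],[2,6,-20],[0,4,-25],[0,0,-25],[0,0,-20],[0,0,-10],[0,0,-5],[0,0,0]],"twist":[[0.013,0.013,0],[0,0,0],[0,0,0],[0,0,0],[0,0,0],[0,0,0],[0,0,0],[0,0,0]]}'
python3 - <<'E'
from h import *
s,w=snap('wrist');print(s['ee_pos'])
h,sa,v=[a.astype(int) for a in cv2.split(cv2.cvtColor(w,cv2.COLOR_BGR2HSV))]
k,l,st,ce=cv2.connectedComponentsWithStats(((abs(h-112)<12)&(sa>90)).astype(np.uint8))
for i in range(1,k):
    if st[i][4]>200: print(st[i],atz('wrist',ce[i],.072,s).round(4))
E
```

```text
time_s: 35.4
ee_pos: [0.5802, 0.0208, 0.1227]
tool_rot: [[0.968, -0.002, 0.251], [-0.251, 0.005, 0.968], [-0.004, -1.0, 0.004]]
force: [-0.0, -1.1, 0.3]
opening: 0.998
[0.58020035 0.02075977 0.12267277]
[ 213  168   78   79 4776] [0.5776 0.0213 0.072 ]
```

Agrees within 3 mm. Descend 100 mm.

```bash
python3 -m crank '{"slide":[[-1,0,-12],[0,0,-18],[0,0,-20],[0,0,-18],[0,0,-14],[0,0,-8],[0,0,-4],[0,0,0]],"twist":[[0,0,0],[0,0,0],[0,0,0],[0,0,0],[0,0,0],[0,0,0],[0,0,0],[0,0,0]]}'
```

```text
time_s: 36.25
ee_pos: [0.5833, 0.0208, 0.0286]
tool_rot: [[0.968, 0.009, 0.251], [-0.251, 0.005, 0.968], [0.007, -1.0, 0.007]]
force: [0.4, 0.1, 0.1]
opening: 1.0
```

```bash
python3 -m crank '{"slide":[[-2,0,-3],[-2,0,-3],[0,0,0],[0,0,0],[0,0,0],[0,0,0],[0,0,0],[0,0,0]],"twist":[[0,0,0],[0,0,0],[0,0,0],[0,0,0],[0,0,0],[0,0,0],[0,0,0],[0,0,0]]}'
python3 -m crank '{"slide":[[0,0,0],[0,0,0],[0,0,0],[0,0,0],[0,0,0],[0,0,0],[0,0,0],[0,0,0]],"twist":[[0,0,0],[0,0,0],[0,0,0],[0,0,0],[0,0,0],[0,0,0],[0,0,0],[0,0,0]]}' -1 50
python3 -m crank '{"slide":[[0,0,3],[0,0,8],[0,0,15],[0,0,25],[0,0,30],[0,0,25],[0,0,10],[0,0,0]],"twist":[[0,0,0],[0,0,0],[0,0,0],[0,0,0],[0,0,0],[0,0,0],[0,0,0],[0,0,0]]}'
```

```text
time_s: 37.05
ee_pos: [0.5808, 0.0208, 0.0246]
tool_rot: [[0.968, 0.013, 0.251], [-0.251, 0.005, 0.968], [0.011, -1.0, 0.009]]
force: [0.0, 0.5, -0.5]
opening: 0.999
time_s: 37.85
ee_pos: [0.5809, 0.0209, 0.025]
tool_rot: [[0.968, 0.013, 0.251], [-0.251, 0.006, 0.968], [0.011, -1.0, 0.009]]
force: [0.2, -0.2, 0.1]
opening: 0.615
time_s: 38.65
ee_pos: [0.5796, 0.0208, 0.1497]
tool_rot: [[0.968, 0.013, 0.251], [-0.251, 0.005, 0.968], [0.011, -1.0, 0.009]]
force: [0.2, -1.1, -1.9]
opening: 0.611
```

```bash
python3 -m crank '{"slide":[[-6,12,0],[-14,28,0],[-17,36,0],[-17,36,0],[-17,36,0],[-17,36,0],[-17,36,0],[-12,26,0]],"twist":[[-0.005,0.013,0],[0,0,0],[0,0,0],[0,0,0],[0,0,0],[0,0,0],[0,0,0],[0,0,0]]}'
python3 -m crank '{"slide":[[-7,16,0],[-4,8,0],[0,0,0],[0,0,0],[0,0,0],[0,0,0],[0,0,0],[0,0,0]],"twist":[[0,0,0],[0,0,0],[0,0,0],[0,0,0],[0,0,0],[0,0,0],[0,0,0],[0,0,0]]}'
```

```text
time_s: 39.45
ee_pos: [0.4508, 0.2735, 0.1411]
tool_rot: [[0.966, -0.015, 0.258], [-0.258, -0.006, 0.966], [-0.013, -1.0, -0.01]]
force: [1.3, 0.3, -1.4]
opening: 0.612
time_s: 40.25
ee_pos: [0.4343, 0.2983, 0.1363]
tool_rot: [[0.966, -0.024, 0.256], [-0.256, -0.013, 0.967], [-0.02, -1.0, -0.018]]
force: [-0.9, 0.7, -1.6]
opening: 0.613
```

```bash
python3 -m crank '{"slide":[[4,0,-8],[4,0,-15],[4,0,-18],[0,0,-18],[0,0,-14],[0,0,-10],[0,0,-5],[0,0,0]],"twist":[[0.013,-0.024,0],[0,0,0],[0,0,0],[0,0,0],[0,0,0],[0,0,0],[0,0,0],[0,0,0]]}'
```

```text
time_s: 41.05
ee_pos: [0.4488, 0.297, 0.0428]
tool_rot: [[0.966, -0.0, 0.259], [-0.259, 0.0, 0.966], [-0.0, -1.0, 0.0]]
force: [0.3, 0.2, -2.0]
opening: 0.615
```

```bash
python3 -m crank '{"slide":[[0,0,-6],[0,0,-7],[0,0,-5],[0,0,-3],[0,0,-2],[0,0,-1],[0,0,-1],[0,0,0]],"twist":[[0,0,0],[0,0,0],[0,0,0],[0,0,0],[0,0,0],[0,0,0],[0,0,0],[0,0,0]]}'
```

```text
time_s: 41.85
ee_pos: [0.4499, 0.298, 0.0195]
tool_rot: [[0.966, 0.002, 0.259], [-0.259, 0.002, 0.966], [0.001, -1.0, 0.002]]
force: [-0.6, -0.0, -2.6]
opening: 0.614
```

```bash
python3 -m crank '{"slide":[[0,0,-1],[0,0,-1],[0,0,-1],[0,0,0],[0,0,0],[0,0,0],[0,0,0],[0,0,0]],"twist":[[0,0,0],[0,0,0],[0,0,0],[0,0,0],[0,0,0],[0,0,0],[0,0,0],[0,0,0]]}'
python3 -m crank '{"slide":[[0,0,0],[0,0,0],[0,0,0],[0,0,0],[0,0,5],[0,0,15],[0,0,30],[0,0,40]],"twist":[[0,0,0],[0,0,0],[0,0,0],[0,0,0],[0,0,0],[0,0,0],[0,0,0],[0,0,0]]}' 0.9
python3 -m crank '{"slide":[[0,0,40],[0,0,40],[0,0,30],[0,0,10],[0,0,0],[0,0,0],[0,0,0],[0,0,0]],"twist":[[0,0,0],[0,0,0],[0,0,0],[0,0,0],[0,0,0],[0,0,0],[0,0,0],[0,0,0]]}'
sed -i "s/t2.png/t3.png/;s/s2.png/s3.png/" m2.py; python3 m2.py; python3 - <<'E'
from h import *
cv2.imwrite('pics/f.png',np.hstack([cv2.resize(cv2.imread('pics/'+n),(400,300)) for n in('s3.png','t3.png')]))
E
```

```text
time_s: 42.65
ee_pos: [0.45, 0.2985, 0.0191]
tool_rot: [[0.966, 0.003, 0.259], [-0.259, 0.003, 0.966], [0.002, -1.0, 0.003]]
force: [-1.8, -0.8, 4.0]
opening: 0.613
time_s: 43.45
ee_pos: [0.447, 0.2963, 0.1073]
tool_rot: [[0.966, -0.005, 0.259], [-0.259, -0.002, 0.966], [-0.004, -1.0, -0.004]]
force: [0.8, 0.3, -0.4]
opening: 0.952
time_s: 44.25
ee_pos: [0.4467, 0.2961, 0.2356]
tool_rot: [[0.966, -0.001, 0.259], [-0.259, -0.0, 0.966], [-0.001, -1.0, -0.0]]
force: [0.2, 0.0, 0.4]
opening: 0.956
mark/lid yellow top [194, 161, 31, 31, 756] [0.5841 0.0886] scene [255, 226, 34, 30, 800] [0.585  0.0876] tri [0.5845 0.0881 0.0116]
mark/lid green top [251, 164, 30, 30, 703] [ 0.5788 -0.0435] scene [207, 199, 32, 27, 674] [ 0.58   -0.0441] tri [ 0.5792 -0.0441  0.0109]
mark/lid white top [221, 190, 31, 32, 783] [0.5153 0.0254] scene [247, 193, 32, 26, 662] [0.5167 0.0244] tri [0.5157 0.0247 0.0109]
mark/lid blue tri 
cap yellow top [389, 163, 15, 16, 183] [ 0.5736 -0.2894] scene [117, 117, 13, 11, 103] [ 0.5814 -0.2868] tri [ 0.5755 -0.2939  0.1614]
cap green top [390, 201, 19, 15, 230] [ 0.4995 -0.2913] scene [138, 97, 13, 9, 85] [ 0.5083 -0.2929] tri [ 0.5016 -0.2972  0.1622]
cap white top [395, 243, 15, 16, 177] [ 0.4182 -0.2945] scene [163, 78, 11, 8, 72] [ 0.4251 -0.2913] tri [ 0.418  -0.2982  0.1623]
```

View pics/f.png

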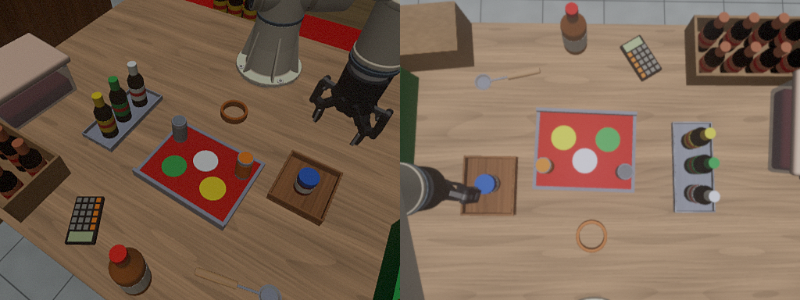

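The jar stands in the order tray (top view 485,184 in the composite), all bottles wait in the steel tray and the marks are fully visible. Marks: yellow (0.5843,0.0883), green (0.579,-0.044), white (0.5156,0.0249). Now the bottles go back, yellow first, at (0.5755,-0.294).

```bash
python3 -m crank '{"slide":[[4,-20,0],[9,-40,0],[9,-40,0],[9,-40,0],[9,-40,0],[9,-40,0],[9,-40,0],[9,-40,0]],"twist":[[0,0,0],[0,0,0],[0,0,0],[0,0,0],[0,0,0],[0,0,0],[0,0,0],[0,0,0]]}' 0.4 60
python3 -m crank '{"slide":[[9,-40,0],[9,-40,0],[9,-40,0],[9,-40,0],[9,-40,0],[9,-36,0],[4,-14,0],[0,0,0]],"twist":[[0,0,0],[0,0,0],[0,0,0],[0,0,0],[0,0,0],[0,0,0],[0,0,0],[0,0,0]]}'
```

```text
time_s: 45.15
ee_pos: [0.5123, -0.0105, 0.2306]
tool_rot: [[0.968, -0.008, 0.251], [-0.251, -0.001, 0.968], [-0.008, -1.0, -0.003]]
force: [0.5, -0.0, 0.1]
opening: 0.698
time_s: 45.95
ee_pos: [0.5698, -0.276, 0.2247]
tool_rot: [[0.967, -0.015, 0.256], [-0.256, 0.001, 0.967], [-0.015, -1.0, -0.003]]
force: [-0.2, 0.7, -0.5]
opening: 0.701
```

```bash
python3 -m crank '{"slide":[[3,-9,0],[3,-8,0],[0,0,0],[0,0,0],[0,0,0],[0,0,0],[0,0,0],[0,0,0]],"twist":[[0,-0.015,0],[0,0,0],[0,0,0],[0,0,0],[0,0,0],[0,0,0],[0,0,0],[0,0,0]]}'
cat > wc.py <<'E'
from h import *
s,w=snap('wrist','wc.png');print(s['ee_pos'])
h,sa,v=[a.astype(int) for a in cv2.split(cv2.cvtColor(w,cv2.COLOR_BGR2HSV))]
for n,m in(('yellow',(abs(h-29)<7)&(sa>80)&(v>150)),('green',(abs(h-65)<15)&(sa>65)&(v>120)),('white',(sa<40)&(v>215))):
    k,l,st,ce=cv2.connectedComponentsWithStats(m.astype(np.uint8))
    for i in range(1,k):
        if 300<st[i][4]<3000: print(n,st[i],atz('wrist',ce[i],.164,s).round(4))
E
python3 wc.py
```

```text
time_s: 46.75
ee_pos: [0.5756, -0.2887, 0.2242]
tool_rot: [[0.968, -0.001, 0.252], [-0.252, 0.004, 0.968], [-0.002, -1.0, 0.003]]
force: [-0.3, 0.0, -0.2]
opening: 0.697
[ 0.57562177 -0.28871426  0.22418095]
yellow [ 479   93   30   48 1129] [ 0.552 -0.066  0.164]
yellow [ 229  188   39   38 1163] [ 0.5745 -0.2916  0.164 ]
green [ 190   88   41   40 1309] [ 0.5003 -0.2982  0.164 ]
green [ 408  100   43   54 1816] [ 0.5488 -0.1412  0.164 ]
white [166   0  39  16 478] [ 0.4238 -0.2976  0.164 ]
white [ 440   50   38   51 1500] [ 0.513  -0.1019  0.164 ]
```

View pics/wc.png

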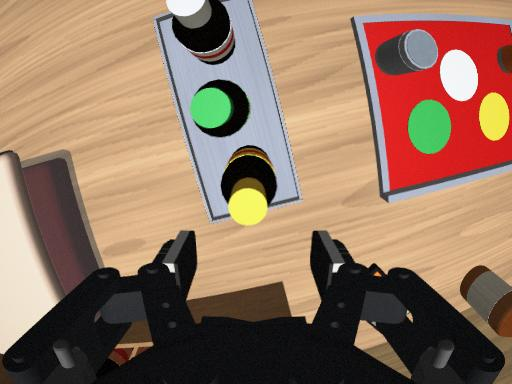

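The wrist view has the yellow cap at (248,207), i.e. (0.575,-0.2925), and the green cap at (210,108), i.e. (0.500,-0.298). Both agree with the fixed cameras.

```bash
python3 -m crank '{"slide":[[0,-2,-10],[0,-2,-15],[0,0,-18],[0,0,-18],[0,0,-14],[0,0,-8],[0,0,-4],[0,0,-1]],"twist":[[0,0,0],[0,0,0],[0,0,0],[0,0,0],[0,0,0],[0,0,0],[0,0,0],[0,0,0]]}'
```

```text
time_s: 47.6
ee_pos: [0.574, -0.2932, 0.127]
tool_rot: [[0.968, -0.003, 0.252], [-0.252, 0.005, 0.968], [-0.004, -1.0, 0.004]]
force: [0.7, 1.1, -0.2]
opening: 0.699
```

```bash
python3 -m crank '{"slide":[[0,0,2],[0,0,2],[0,0,0],[0,0,0],[0,0,0],[0,0,0],[0,0,0],[0,0,0]],"twist":[[0,0,0],[0,0,0],[0,0,0],[0,0,0],[0,0,0],[0,0,0],[0,0,0],[0,0,0]]}'
python3 -m crank '{"slide":[[0,0,0],[0,0,0],[0,0,0],[0,0,0],[0,0,0],[0,0,0],[0,0,0],[0,0,0]],"twist":[[0,0,0],[0,0,0],[0,0,0],[0,0,0],[0,0,0],[0,0,0],[0,0,0],[0,0,0]]}' -1 60
python3 -m crank '{"slide":[[0,0,2],[0,0,6],[0,0,12],[0,0,25],[0,0,35],[0,0,40],[0,0,40],[0,0,20]],"twist":[[0,0,0],[0,0,0],[0,0,0],[0,0,0],[0,0,0],[0,0,0],[0,0,0],[0,0,0]]}'
```

```text
time_s: 48.4
ee_pos: [0.5757, -0.294, 0.1344]
tool_rot: [[0.968, 0.001, 0.252], [-0.252, 0.002, 0.968], [0.001, -1.0, 0.003]]
force: [-0.6, -0.4, -0.3]
opening: 0.7
time_s: 49.2
ee_pos: [0.5757, -0.2938, 0.1345]
tool_rot: [[0.968, 0.001, 0.252], [-0.252, 0.003, 0.968], [0.001, -1.0, 0.003]]
force: [0.3, 0.5, 0.6]
opening: 0.307
time_s: 50.0
ee_pos: [0.5713, -0.2919, 0.3204]
tool_rot: [[0.968, -0.007, 0.252], [-0.252, 0.007, 0.968], [-0.008, -1.0, 0.005]]
force: [0.5, -0.6, -2.8]
opening: 0.306
```

```bash
python3 -m crank '{"slide":[[0,14,0],[1,26,0],[1,36,0],[1,38,0],[1,38,0],[1,38,0],[1,38,0],[1,38,0]],"twist":[[0,0,0],[0,0,0],[0,0,0],[0,0,0],[0,0,0],[0,0,0],[0,0,0],[0,0,0]]}'
python3 -m crank '{"slide":[[1,38,0],[1,32,0],[1,22,0],[0,12,0],[0,4,0],[0,0,0],[0,0,0],[0,0,0]],"twist":[[0,0,0],[0,0,0],[0,0,0],[0,0,0],[0,0,0],[0,0,0],[0,0,0],[0,0,0]]}'
```

```text
time_s: 50.8
ee_pos: [0.5731, -0.0152, 0.3189]
tool_rot: [[0.966, -0.008, 0.259], [-0.259, 0.005, 0.966], [-0.009, -1.0, 0.003]]
force: [0.4, -0.5, -2.6]
opening: 0.307
time_s: 51.6
ee_pos: [0.5686, 0.1035, 0.3125]
tool_rot: [[0.967, -0.018, 0.254], [-0.254, 0.006, 0.967], [-0.019, -1.0, 0.001]]
force: [-0.7, -0.6, -3.4]
opening: 0.304
```

```bash
python3 -m crank '{"slide":[[6,-6,-8],[6,-6,-16],[3,-3,-25],[0,0,-28],[0,0,-25],[0,0,-16],[0,0,-8],[0,0,0]],"twist":[[-0.006,-0.018,0],[0,0,0],[0,0,0],[0,0,0],[0,0,0],[0,0,0],[0,0,0],[0,0,0]]}'
```

```text
time_s: 52.4
ee_pos: [0.5847, 0.0802, 0.1785]
tool_rot: [[0.965, -0.001, 0.262], [-0.262, -0.001, 0.965], [-0.001, -1.0, -0.001]]
force: [-0.0, 0.4, -1.6]
opening: 0.308
```

```bash
python3 -m crank '{"slide":[[0,3,-5],[0,3,-8],[0,2,-8],[0,0,-6],[0,0,-3],[0,0,0],[0,0,0],[0,0,0]],"twist":[[0,0,0],[0,0,0],[0,0,0],[0,0,0],[0,0,0],[0,0,0],[0,0,0],[0,0,0]]}'
python3 - <<'E'
from h import *
T=snap('top')[1];S=snap('scene')[1]
cv2.imwrite('pics/g.png',np.hstack([cv2.resize(T[130:255,165:310],(400,345),interpolation=2),cv2.resize(S[140:290,165:345],(400,345),interpolation=2)]))
E
```

```text
time_s: 53.2
ee_pos: [0.5867, 0.0889, 0.1486]
tool_rot: [[0.965, 0.003, 0.262], [-0.262, -0.0, 0.965], [0.003, -1.0, 0.001]]
force: [0.2, -0.1, -1.9]
opening: 0.308
```

View pics/g.png

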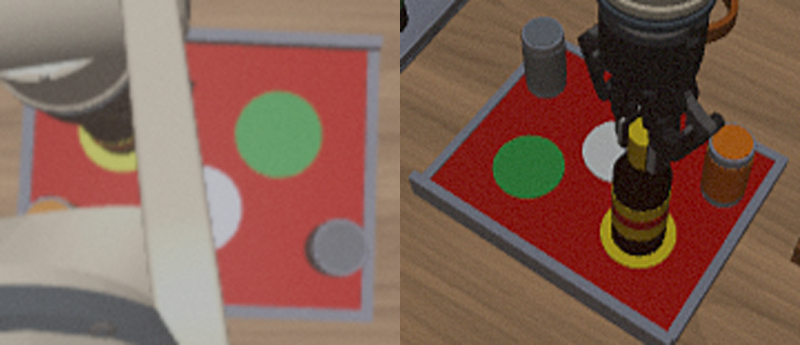

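The scene crop shows the yellow bottle over the middle of its mark (640,235), so I set it down and go on to green.

```bash
python3 -m crank '{"slide":[[-1,0,-2],[-1,0,-2],[-1,0,-1],[0,0,-1],[0,0,-1],[0,0,-1],[0,0,-1],[0,0,0]],"twist":[[0,0,0],[0,0,0],[0,0,0],[0,0,0],[0,0,0],[0,0,0],[0,0,0],[0,0,0]]}'
python3 -m crank '{"slide":[[0,0,-1],[0,0,0],[0,0,0],[0,0,0],[0,0,0],[0,0,0],[0,0,0],[0,0,0]],"twist":[[0,0,0],[0,0,0],[0,0,0],[0,0,0],[0,0,0],[0,0,0],[0,0,0],[0,0,0]]}'
```

```text
time_s: 54.1
ee_pos: [0.5851, 0.0889, 0.1428]
tool_rot: [[0.965, 0.007, 0.262], [-0.262, 0.0, 0.965], [0.007, -1.0, 0.002]]
force: [0.4, -0.3, -2.8]
opening: 0.308
time_s: 54.9
ee_pos: [0.586, 0.0889, 0.1425]
tool_rot: [[0.965, 0.009, 0.262], [-0.262, 0.0, 0.965], [0.008, -1.0, 0.002]]
force: [-1.2, 0.4, 1.9]
opening: 0.309
```

Contact. Release, lift, go to green.

```bash
python3 -m crank '{"slide":[[0,0,0],[0,0,0],[0,0,0],[0,0,0],[0,0,10],[0,0,25],[0,0,40],[0,0,25]],"twist":[[0,0,0],[0,0,0],[0,0,0],[0,0,0],[0,0,0],[0,0,0],[0,0,0],[0,0,0]]}' 0.4
python3 -m crank '{"slide":[[-4,-20,0],[-9,-40,0],[-9,-40,0],[-9,-40,0],[-9,-40,0],[-9,-40,0],[-9,-40,0],[-9,-40,0]],"twist":[[0,0,0],[0,0,0],[0,0,0],[0,0,0],[0,0,0],[0,0,0],[0,0,0],[0,0,0]]}'
python3 -m crank '{"slide":[[-9,-40,0],[-7,-30,0],[-1,-8,0],[0,0,0],[0,0,0],[0,0,0],[0,0,0],[0,0,0]],"twist":[[0,0,0],[0,0,0],[0,0,0],[0,0,0],[0,0,0],[0,0,0],[0,0,0],[0,0,0]]}'
```

```text
time_s: 55.7
ee_pos: [0.5832, 0.0886, 0.2429]
tool_rot: [[0.965, 0.001, 0.262], [-0.262, -0.001, 0.965], [0.001, -1.0, -0.0]]
force: [0.5, -0.0, 0.2]
opening: 0.7
time_s: 56.5
ee_pos: [0.5179, -0.2166, 0.2564]
tool_rot: [[0.967, 0.019, 0.254], [-0.254, 0.0, 0.967], [0.019, -1.0, 0.005]]
force: [0.9, -0.4, 0.2]
opening: 0.701
time_s: 57.3
ee_pos: [0.4999, -0.2985, 0.2605]
tool_rot: [[0.966, 0.023, 0.256], [-0.256, -0.002, 0.967], [0.023, -1.0, 0.004]]
force: [0.2, -0.4, 0.4]
opening: 0.698
```

```bash
python3 -m crank '{"slide":[[0,0,-5],[0,0,-15],[0,0,-20],[0,0,-20],[0,0,-12],[0,0,-6],[0,0,0],[0,0,0]],"twist":[[0,0.023,0],[0,0,0],[0,0,0],[0,0,0],[0,0,0],[0,0,0],[0,0,0],[0,0,0]]}'
python3 wc.py
```

```text
time_s: 58.1
ee_pos: [0.4999, -0.2959, 0.1752]
tool_rot: [[0.967, -0.005, 0.253], [-0.253, -0.0, 0.967], [-0.005, -1.0, -0.001]]
force: [0.0, -0.1, 1.2]
opening: 0.7
[ 0.49989868 -0.29594093  0.17516911]
green [ 439  160   42   55 1781] [ 0.5066 -0.1601  0.164 ]
green [ 223  213   50   45 1771] [ 0.4997 -0.2983  0.164 ]
white [ 185   62   54   54 2255] [ 0.4176 -0.2954  0.164 ]
white [ 477  103   34   55 1330] [ 0.4759 -0.1235  0.164 ]
white [   0  249   36   96 1664] [ 0.5211 -0.52    0.164 ]
```

```bash
python3 -m crank '{"slide":[[0,-1,-8],[0,-1,-12],[0,0,-10],[0,0,-6],[0,0,-3],[0,0,0],[0,0,0],[0,0,0]],"twist":[[0,0,0],[0,0,0],[0,0,0],[0,0,0],[0,0,0],[0,0,0],[0,0,0],[0,0,0]]}'
python3 -m crank '{"slide":[[0,0,0],[0,0,0],[0,0,0],[0,0,0],[0,0,0],[0,0,0],[0,0,0],[0,0,0]],"twist":[[0,0,0],[0,0,0],[0,0,0],[0,0,0],[0,0,0],[0,0,0],[0,0,0],[0,0,0]]}' -1 60
python3 -m crank '{"slide":[[0,0,2],[0,0,6],[0,0,12],[0,0,25],[0,0,35],[0,0,40],[0,0,40],[0,0,20]],"twist":[[0,0,0],[0,0,0],[0,0,0],[0,0,0],[0,0,0],[0,0,0],[0,0,0],[0,0,0]]}'
```

```text
time_s: 58.95
ee_pos: [0.5006, -0.2988, 0.1343]
tool_rot: [[0.967, -0.002, 0.254], [-0.254, -0.002, 0.967], [-0.002, -1.0, -0.002]]
force: [-0.1, -1.3, 0.8]
opening: 0.704
time_s: 59.75
ee_pos: [0.5011, -0.2991, 0.1352]
tool_rot: [[0.967, -0.001, 0.254], [-0.254, -0.003, 0.967], [-0.0, -1.0, -0.003]]
force: [-0.2, -0.5, -0.2]
opening: 0.305
time_s: 60.55
ee_pos: [0.4963, -0.296, 0.3212]
tool_rot: [[0.967, -0.01, 0.254], [-0.254, 0.003, 0.967], [-0.01, -1.0, 0.0]]
force: [0.7, 0.4, -4.5]
opening: 0.309
```

```bash
python3 -m crank '{"slide":[[5,14,0],[9,26,0],[12,36,0],[13,38,0],[13,38,0],[12,36,0],[9,26,0],[5,14,0]],"twist":[[0,0,0],[0,0,0],[0,0,0],[0,0,0],[0,0,0],[0,0,0],[0,0,0],[0,0,0]]}'
python3 -m crank '{"slide":[[2,6,0],[0,0,0],[0,0,0],[0,0,0],[0,0,0],[0,0,0],[0,0,0],[0,0,0]],"twist":[[0,0,0],[0,0,0],[0,0,0],[0,0,0],[0,0,0],[0,0,0],[0,0,0],[0,0,0]]}'
```

```text
time_s: 61.35
ee_pos: [0.5734, -0.0556, 0.3225]
tool_rot: [[0.966, -0.009, 0.258], [-0.258, 0.002, 0.966], [-0.009, -1.0, -0.0]]
force: [0.3, -0.4, -3.9]
opening: 0.312
time_s: 62.15
ee_pos: [0.5732, -0.049, 0.3203]
tool_rot: [[0.966, -0.014, 0.258], [-0.258, 0.003, 0.966], [-0.014, -1.0, -0.001]]
force: [-0.1, -0.3, -3.9]
opening: 0.308
```

```bash
python3 -m crank '{"slide":[[2,2,-10],[2,2,-20],[1,1,-28],[0,0,-30],[0,0,-25],[0,0,-16],[0,0,-8],[0,0,0]],"twist":[[-0.003,-0.014,0],[0,0,0],[0,0,0],[0,0,0],[0,0,0],[0,0,0],[0,0,0],[0,0,0]]}'
```

```text
time_s: 62.95
ee_pos: [0.5794, -0.0451, 0.1808]
tool_rot: [[0.966, 0.006, 0.26], [-0.26, -0.001, 0.966], [0.006, -1.0, 0.001]]
force: [-0.9, 0.0, -3.9]
opening: 0.311
```

```bash
python3 -m crank '{"slide":[[0,0,-6],[-1,0,-9],[-1,0,-8],[-1,0,-6],[0,0,-3],[0,0,-1],[0,0,0],[0,0,0]],"twist":[[0,0,0],[0,0.006,0],[0,0,0],[0,0,0],[0,0,0],[0,0,0],[0,0,0],[0,0,0]]}'
python3 -m crank '{"slide":[[0,0,-1],[0,0,-1],[0,0,-1],[0,0,-1],[0,0,-1],[0,0,0],[0,0,0],[0,0,0]],"twist":[[0,0,0],[0,0,0],[0,0,0],[0,0,0],[0,0,0],[0,0,0],[0,0,0],[0,0,0]]}'
```

```text
time_s: 63.75
ee_pos: [0.5783, -0.0453, 0.1482]
tool_rot: [[0.966, 0.005, 0.26], [-0.26, -0.001, 0.966], [0.005, -1.0, -0.0]]
force: [0.3, -0.1, -3.6]
opening: 0.309
time_s: 64.55
ee_pos: [0.5789, -0.0454, 0.1436]
tool_rot: [[0.966, 0.006, 0.26], [-0.26, -0.002, 0.966], [0.006, -1.0, 0.0]]
force: [-1.2, -0.1, -3.4]
opening: 0.309
```

```bash
python3 -m crank '{"slide":[[0,0,-1],[0,0,-1],[0,0,0],[0,0,0],[0,0,0],[0,0,0],[0,0,0],[0,0,0]],"twist":[[0,0,0],[0,0,0],[0,0,0],[0,0,0],[0,0,0],[0,0,0],[0,0,0],[0,0,0]]}'
python3 -m crank '{"slide":[[0,0,0],[0,0,0],[0,0,0],[0,0,0],[0,0,10],[0,0,25],[0,0,40],[0,0,25]],"twist":[[0,0,0],[0,0,0],[0,0,0],[0,0,0],[0,0,0],[0,0,0],[0,0,0],[0,0,0]]}' 0.4
python3 -m crank '{"slide":[[-12,-18,0],[-22,-34,0],[-24,-38,0],[-24,-38,0],[-24,-38,0],[-24,-38,0],[-22,-34,0],[-8,-12,0]],"twist":[[0,0,0],[0,0,0],[0,0,0],[0,0,0],[0,0,0],[0,0,0],[0,0,0],[0,0,0]]}'
```

```text
time_s: 65.35
ee_pos: [0.5805, -0.0457, 0.1434]
tool_rot: [[0.966, 0.01, 0.26], [-0.26, -0.002, 0.966], [0.01, -1.0, 0.0]]
force: [0.2, -0.3, -1.0]
opening: 0.308
time_s: 66.15
ee_pos: [0.5781, -0.0454, 0.245]
tool_rot: [[0.966, 0.004, 0.26], [-0.26, -0.002, 0.966], [0.004, -1.0, -0.001]]
force: [1.2, 0.5, -0.1]
opening: 0.7
time_s: 66.95
ee_pos: [0.4169, -0.3019, 0.2585]
tool_rot: [[0.967, 0.022, 0.254], [-0.254, -0.006, 0.967], [0.022, -1.0, -0.001]]
force: [0.6, 0.0, -1.1]
opening: 0.698
```

```bash
python3 -m crank '{"slide":[[0,2,-3],[0,2,-15],[0,0,-20],[0,0,-20],[0,0,-12],[0,0,-6],[0,0,0],[0,0,0]],"twist":[[0.006,0.022,0],[0,0,0],[0,0,0],[0,0,0],[0,0,0],[0,0,0],[0,0,0],[0,0,0]]}'
python3 wc.py
```

```text
time_s: 67.75
ee_pos: [0.4193, -0.2976, 0.1845]
tool_rot: [[0.967, 0.0, 0.256], [-0.256, -0.002, 0.967], [0.001, -1.0, -0.002]]
force: [0.2, -0.2, -0.7]
opening: 0.701
[ 0.41928381 -0.29763776  0.18454088]
green [438 216  39  46 444] [ 0.4636 -0.1607  0.164 ]
white [ 478  159   31   51 1113] [ 0.4364 -0.1195  0.164 ]
white [ 231  203   48   43 1632] [ 0.4174 -0.2953  0.164 ]
```

```bash
python3 -m crank '{"slide":[[-1,1,-10],[-1,0,-14],[0,0,-12],[0,0,-8],[0,0,-4],[0,0,0],[0,0,0],[0,0,0]],"twist":[[0,0,0],[0,0,0],[0,0,0],[0,0,0],[0,0,0],[0,0,0],[0,0,0],[0,0,0]]}'
python3 -m crank '{"slide":[[0,0,0],[0,0,0],[0,0,0],[0,0,0],[0,0,0],[0,0,0],[0,0,0],[0,0,0]],"twist":[[0,0,0],[0,0,0],[0,0,0],[0,0,0],[0,0,0],[0,0,0],[0,0,0],[0,0,0]]}' -1 60
python3 -m crank '{"slide":[[0,0,2],[0,0,6],[0,0,12],[0,0,25],[0,0,35],[0,0,40],[0,0,40],[0,0,20]],"twist":[[0,0,0],[0,0,0],[0,0,0],[0,0,0],[0,0,0],[0,0,0],[0,0,0],[0,0,0]]}'
```

```text
time_s: 68.6
ee_pos: [0.4183, -0.2975, 0.1355]
tool_rot: [[0.966, 0.004, 0.257], [-0.257, -0.004, 0.966], [0.005, -1.0, -0.003]]
force: [-1.1, 0.1, 0.6]
opening: 0.701
time_s: 69.4
ee_pos: [0.4189, -0.2976, 0.1365]
tool_rot: [[0.966, 0.005, 0.257], [-0.257, -0.005, 0.966], [0.007, -1.0, -0.004]]
force: [0.2, 0.6, -0.5]
opening: 0.308
time_s: 70.2
ee_pos: [0.4142, -0.2946, 0.3231]
tool_rot: [[0.966, -0.003, 0.257], [-0.257, 0.0, 0.966], [-0.003, -1.0, -0.001]]
force: [0.6, -0.7, -4.2]
opening: 0.307
```

```bash
python3 -m crank '{"slide":[[4,14,0],[8,26,0],[11,36,0],[12,38,0],[12,38,0],[12,38,0],[12,38,0],[11,36,0]],"twist":[[0,0,0],[0,0,0],[0,0,0],[0,0,0],[0,0,0],[0,0,0],[0,0,0],[0,0,0]]}'
python3 -m crank '{"slide":[[8,24,0],[4,14,0],[2,4,0],[0,0,0],[0,0,0],[0,0,0],[0,0,0],[0,0,0]],"twist":[[0,0,0],[0,0,0],[0,0,0],[0,0,0],[0,0,0],[0,0,0],[0,0,0],[0,0,0]]}'
```

```text
time_s: 71.0
ee_pos: [0.4935, -0.0198, 0.3245]
tool_rot: [[0.964, -0.002, 0.265], [-0.265, -0.003, 0.964], [-0.001, -1.0, -0.003]]
force: [1.7, -1.3, -3.9]
opening: 0.309
time_s: 71.8
ee_pos: [0.5036, 0.029, 0.3206]
tool_rot: [[0.965, -0.009, 0.261], [-0.261, -0.002, 0.965], [-0.009, -1.0, -0.004]]
force: [0.4, -0.4, -4.1]
opening: 0.311
```

```bash
python3 -m crank '{"slide":[[5,-1,-10],[4,-1,-20],[1,0,-28],[0,0,-30],[0,0,-25],[0,0,-16],[0,0,-8],[0,0,0]],"twist":[[0,-0.009,0],[0,0,0],[0,0,0],[0,0,0],[0,0,0],[0,0,0],[0,0,0],[0,0,0]]}'
```

```text
time_s: 72.6
ee_pos: [0.5152, 0.024, 0.1761]
tool_rot: [[0.964, 0.006, 0.264], [-0.264, -0.002, 0.964], [0.006, -1.0, -0.0]]
force: [0.5, -0.8, -3.5]
opening: 0.31
```

```bash
python3 -m crank '{"slide":[[0,0,-5],[0,1,-7],[0,0,-7],[0,0,-5],[0,0,-3],[0,0,-1],[0,0,0],[0,0,0]],"twist":[[0,0,0],[0,0.006,0],[0,0,0],[0,0,0],[0,0,0],[0,0,0],[0,0,0],[0,0,0]]}'
python3 - <<'E'
from h import *
T=snap('top')[1];S=snap('scene')[1]
cv2.imwrite('pics/k.png',np.hstack([cv2.resize(T[130:255,165:310],(400,345),interpolation=2),cv2.resize(S[140:290,165:345],(400,345),interpolation=2)]))
E
```

```text
time_s: 73.4
ee_pos: [0.5177, 0.0251, 0.1484]
tool_rot: [[0.964, 0.005, 0.265], [-0.265, -0.002, 0.964], [0.005, -1.0, -0.0]]
force: [-0.3, -0.0, -4.0]
opening: 0.306
```

View pics/k.png

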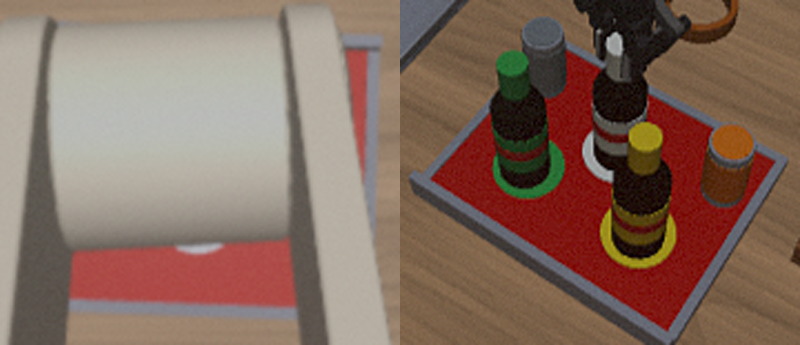

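White hangs over its mark, with yellow and green standing on theirs (scene crop: green 525,185 and yellow 640,240). Set down, release and back away so the top camera can see.

```bash
python3 -m crank '{"slide":[[-1,0,-2],[-1,0,-1],[-1,0,-1],[0,0,-1],[0,0,-1],[0,0,-1],[0,0,0],[0,0,0]],"twist":[[0,0,0],[0,0,0],[0,0,0],[0,0,0],[0,0,0],[0,0,0],[0,0,0],[0,0,0]]}'
python3 -m crank '{"slide":[[0,0,0],[0,0,0],[0,0,0],[0,0,0],[0,0,10],[0,0,25],[0,0,40],[0,0,25]],"twist":[[0,0,0],[0,0,0],[0,0,0],[0,0,0],[0,0,0],[0,0,0],[0,0,0],[0,0,0]]}' 0.4
python3 -m crank '{"slide":[[-4,20,10],[-9,40,0],[-9,40,0],[-9,40,0],[-9,40,0],[-9,40,0],[-9,40,0],[-5,20,0]],"twist":[[0,0,0],[0,0,0],[0,0,0],[0,0,0],[0,0,0],[0,0,0],[0,0,0],[0,0,0]]}'
python3 -m crank '{"slide":[[-4,20,0],[-9,40,0],[-9,40,0],[-9,40,0],[0,0,0],[0,0,0],[0,0,0],[0,0,0]],"twist":[[0,0,0],[0,0,0],[0,0,0],[0,0,0],[0,0,0],[0,0,0],[0,0,0],[0,0,0]]}'
python3 - <<'E'
from h import *
T=snap('top','t9.png')[1];S=snap('scene','s9.png')[1]
def msk(im,n,cam):
    h,s,v=[a.astype(int) for a in cv2.split(cv2.cvtColor(im,cv2.COLOR_BGR2HSV))]
    return {'yellow':(abs(h-29)<7)&(s>70)&(v>80),'green':(abs(h-65)<16)&(s>60)&(v>55),'white':(s<40)&(v>(165 if cam=='top' else 105))}[n].astype(np.uint8)
for n,X in{'yellow':(.5843,.0883),'green':(.579,-.0439),'white':(.5156,.0249)}.items():
    r=[]
    for cam,im,R in(('top',T,10),('scene',S,14)):
        c=proj(cam,(*X,.17));yy,xx=np.mgrid[:384,:512];m=msk(im,n,cam);m[np.hypot(xx-c[0],yy-c[1])>R]=0
        k,l,st,ce=cv2.connectedComponentsWithStats(m);i=1+st[1:,4].argmax();r.append(ray(cam,ce[i]));print(cam,st[i])
    t=tri(r)[0];print(n,t.round(4),'off mm',((t[:2]-X)*1e3).round(1))
cv2.imwrite('pics/z.png',np.hstack([cv2.resize(T[130:290,70:310],(400,267),interpolation=2),cv2.resize(S[140:290,165:445],(400,267),interpolation=2)]))
E
```

```text
time_s: 74.3
ee_pos: [0.5165, 0.0251, 0.1449]
tool_rot: [[0.964, 0.01, 0.264], [-0.264, -0.002, 0.964], [0.01, -1.0, 0.001]]
force: [0.9, -0.5, -4.9]
opening: 0.308
time_s: 75.1
ee_pos: [0.5147, 0.0251, 0.2469]
tool_rot: [[0.964, 0.005, 0.264], [-0.264, -0.002, 0.964], [0.005, -1.0, -0.0]]
force: [0.4, 0.3, -0.2]
opening: 0.7
time_s: 75.9
ee_pos: [0.4527, 0.3131, 0.2709]
tool_rot: [[0.962, 0.022, 0.271], [-0.271, 0.002, 0.963], [0.021, -1.0, 0.008]]
force: [1.1, -0.5, 0.2]
opening: 0.698
time_s: 76.7
ee_pos: [0.4188, 0.4607, 0.2765]
tool_rot: [[0.963, 0.026, 0.267], [-0.267, 0.005, 0.964], [0.023, -1.0, 0.012]]
force: [0.3, -0.3, 0.1]
opening: 0.697
top [194 157  16  15 186]
scene [268 193  15  14 163]
yellow [0.5862 0.0887 0.17  ] off mm [1.9 0.4]
top [265 160  15  14 164]
scene [208 162  15  12 135]
green [ 0.5813 -0.0467  0.1696] off mm [ 2.3 -2.8]
top [227 194  14  14 158]
scene [258 155  15  11 128]
white [0.5162 0.0263 0.1713] off mm [0.6 1.4]
```

View pics/z.png

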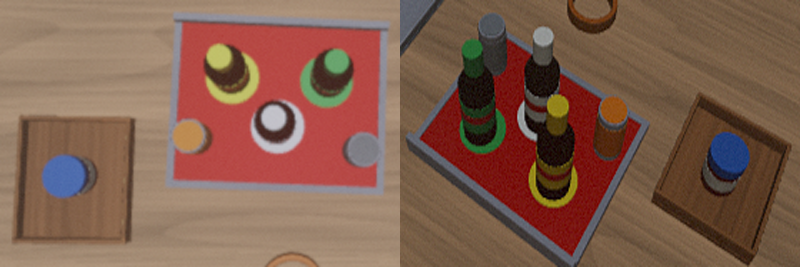

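All bottles stand upright within 4 mm of their mark centres, against the 14 mm allowed. The jar is in the order tray, the can is in place and the arm is clear. Handing in.

```bash
python3 -c "
from plant import arm,observe
s=observe();print(s['time_s'],s['force']);print(arm.hand_in())"
```

```text
76.8 [ 1.03107564  0.39042743 -0.25239441]
the job is handed in; nothing more can be done
None
```

I moved the three bottles into the steel tray, stood the jar in the wooden order tray, then put each bottle back on its own mark. I handed the job in at 76.8 s of the 136 s allowed; the hand-in reports no verdict.

- **Bottles:** the last two-camera check put them upright and off their mark centres by about 2 mm (yellow), 3.6 mm (green) and 1.5 mm (white), against the 14 mm allowed.
- **Jar, can and arm:** the last picture shows the jar upright inside the order tray and the orange-banded can where it started, judged by eye and not measured. The arm was clear of everything.

**What went wrong or disagreed:**
- **Misread tray:** at first I misread which way the steel tray lies and lowered the yellow bottle beside it. A picture showed this before release, and I corrected it.
- **Yellow in the tray:** it stood about 6 mm from where the gripper had released it, so I gripped it again from new measurements.
- **Soft set-downs:** green in the tray and white on its mark were let go without a clear contact force, perhaps 1 mm up. Both stood upright afterwards.

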